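Dip the dosing pots and set their cocks

TASK

Get the butcher's dosing station ready: stand the steel sample cup upright on the middle of the scale's pan, and take the dip rod and, going from the pot on the robot's far left (largest y) to the one on its far right, lower it into each pot's gauge hole until it rests on the plate inside and see how far it goes in, and put the rod fully home in its holder. Wherever the rod's black ring sank below the hole's mouth the pot is run down, so turn its cock fully shut; wherever the ring stayed above, turn its cock fully open. Do not push the small jar or the ring mould about.

Things in the scene. Friction and masses are not known exactly. Their poses are not given: they have to be found in the camera images.
- hole_1 (a point): mouth of the gauge hole, centre of the flat top of the left pot (largest y): a steel cylinder, 80 mm across (100 over its clamps), 100 tall, 6 kg, standing free. One of the three pots may be absent. Hole 20 mm wide, straight down to a white plate that does not yield, 32 to 84 mm deep, which the rod must find (within 4 mm of 58 either cock position passes). Axes: the pot's; -x to its cock, z up
- follower_1 (a joint): height of the white follower plate inside that hole, m, as the rod finds it: 0 = plate 58 mm below the mouth (level with the rod's ring mark), positive = higher (pot holds plenty), negative = lower (run down), between -0.026 and 0.026; so stiff (150 N) that the rod does not move it
- cock_1 (a joint): quarter-turn cock of the same pot, rad: 0 = fully shut, lever across the outlet (along the pot's +y); 1.57 = fully open, lever along the outlet, pointing away from the pot (its -x); positive is anticlockwise from above; stops at both ends, about 0.12 N m of friction, stays where left
- cock_1_hinge (a point): point on the vertical hinge axis of that cock, at the lever's mid-height (74 mm above the counter), 75 mm from the pot's axis; its axes are the pot's
- cock_1_lever (a point): point on that lever where it is best taken, 58 mm from the hinge and at mid-height; the lever is a steel bar 10 mm wide, 16 mm tall, reaching 82 mm from the hinge; this point's y axis points outward along the lever
- hole_2 (a point): mouth of the gauge hole, centre of the flat top of the middle pot: a steel cylinder, 80 mm across (100 over its clamps), 100 tall, 6 kg, standing free. One of the three pots may be absent. Hole 20 mm wide, straight down to a white plate that does not yield, 32 to 84 mm deep, which the rod must find (within 4 mm of 58 either cock position passes). Axes: the pot's; -x to its cock, z up
- follower_2 (a joint): height of the white follower plate inside that hole, m, as the rod finds it: 0 = plate 58 mm below the mouth (level with the rod's ring mark), positive = higher (pot holds plenty), negative = lower (run down), between -0.026 and 0.026; so stiff (150 N) that the rod does not move it
- cock_2 (a joint): quarter-turn cock of the same pot, rad: 0 = fully shut, lever across the outlet (along the pot's +y); 1.57 = fully open, lever along the outlet, pointing away from the pot (its -x); positive is anticlockwise from above; stops at both ends, about 0.12 N m of friction, stays where left
- cock_2_hinge (a point): point on the vertical hinge axis of that cock, at the lever's mid-height (74 mm above the counter), 75 mm from the pot's axis; its axes are the pot's
- cock_2_lever (a point): point on that lever where it is best taken, 58 mm from the hinge and at mid-height; the lever is a steel bar 10 mm wide, 16 mm tall, reaching 82 mm from the hinge; this point's y axis points outward along the lever
- hole_3 (a point): mouth of the gauge hole, centre of the flat top of the right pot (smallest y): a steel cylinder, 80 mm across (100 over its clamps), 100 tall, 6 kg, standing free. One of the three pots may be absent. Hole 20 mm wide, straight down to a white plate that does not yield, 32 to 84 mm deep, which the rod must find (within 4 mm of 58 either cock position passes). Axes: the pot's; -x to its cock, z up
- follower_3 (a joint): height of the white follower plate inside that hole, m, as the rod finds it: 0 = plate 58 mm below the mouth (level with the rod's ring mark), positive = higher (pot holds plenty), negative = lower (run down), between -0.026 and 0.026; so stiff (150 N) that the rod does not move it
- cock_3 (a joint): quarter-turn cock of the same pot, rad: 0 = fully shut, lever across the outlet (along the pot's +y); 1.57 = fully open, lever along the outlet, pointing away from the pot (its -x); positive is anticlockwise from above; stops at both ends, about 0.12 N m of friction, stays where left
- cock_3_hinge (a point): point on the vertical hinge axis of that cock, at the lever's mid-height (74 mm above the counter), 75 mm from the pot's axis; its axes are the pot's
- cock_3_lever (a point): point on that lever where it is best taken, 58 mm from the hinge and at mid-height; the lever is a steel bar 10 mm wide, 16 mm tall, reaching 82 mm from the hinge; this point's y axis points outward along the lever
- rod_grip (a point): middle of the grey round handle of the dip rod, 20 mm in diameter and 48 mm long, under a 25 mm rim, 4 mm thick, whose top is 28 mm above this point. Below the handle the steel rod is 10 mm in diameter; z along the rod, upward. 150 g. The rod starts standing in its holder and may lean by up to 4 degrees
- rod_tip (a point): lower end of the dip rod, 162 mm below the handle's middle; the rod's black ring mark is 58 mm above this tip
- holder_mouth (a point): centre of the mouth of the rod holder's hole: a fixed white block 64 x 64 x 70 mm on a dark 90 mm foot; hole 14 mm in diameter, 60 mm deep, so that the rod's tip stands 60 mm below this point when home
- pan (a point): middle of the top of the scale's square steel pan (150 x 150 mm, 35 mm above the counter), on a fixed white kitchen scale 200 x 170 mm; x and y along the pan's sides
- cup_center (a point): centre of the open steel sample cup, half-way up: a straight cylinder 56 mm in diameter, 60 mm tall, 3 mm wall, 150 g; z up
- spice_jar: small amber jar with red lid, 48 mm in diameter, 70 mm tall, a bystander not to be disturbed; origin at its underside
- ring_mould: loose steel ring mould, 60 mm in diameter, 20 mm tall, a bystander not to be disturbed; origin at its underside
Things that resemble listed ones, but are neither listed nor needed, are in the scene too. Leave any turquoise look-alike of the part that bears hole_1 alone.

How it is judged:
On the way, in this order (a step that is already met when the one before it is completed fails the run):
1. the rod is lowered into the gauge hole of the left pot (largest y) until it rests on the follower plate (z of rod_tip in the frame of hole_1 below -0.02 m and horizontal distance between rod_tip and hole_1 below 0.01 m and contact force between rod and follower_1 above 0.2 N), for 0.2 s.
2. the rod is lowered into the gauge hole of the middle pot until it rests on the follower plate (z of rod_tip in the frame of hole_2 below -0.02 m and horizontal distance between rod_tip and hole_2 below 0.01 m and contact force between rod and follower_2 above 0.2 N), for 0.2 s.
3. the rod is lowered into the gauge hole of the right pot (smallest y) until it rests on the follower plate (z of rod_tip in the frame of hole_3 below -0.02 m and horizontal distance between rod_tip and hole_3 below 0.01 m and contact force between rod and follower_3 above 0.2 N), for 0.2 s.
At the end, for the whole second after the job is handed in: Each pot upright, its cock fully open (over 1.45 rad) if its plate is under 58 mm deep, fully shut (under 0.12) if deeper, either if within 4 mm of 58; the cup upright on the pan, at most 30 mm off its middle; the rod home in its holder (tip 54 mm down or more, 8 mm off at most) (angle between each of hole_1, hole_2, hole_3's own z axis and vertical below 0.05 rad and (value of joint cock_1 above 1.45 rad or value of joint cock_1 below 0.12 rad) and (value of joint follower_1 below 0.004 m or value of joint cock_1 above 1.45 rad) and (value of joint follower_1 above -0.004 m or value of joint cock_1 below 0.12 rad) and (value of joint cock_2 above 1.45 rad or value of joint cock_2 below 0.12 rad) and (value of joint follower_2 below 0.004 m or value of joint cock_2 above 1.45 rad) and (value of joint follower_2 above -0.004 m or value of joint cock_2 below 0.12 rad) and (value of joint cock_3 above 1.45 rad or value of joint cock_3 below 0.12 rad) and (value of joint follower_3 below 0.004 m or value of joint cock_3 above 1.45 rad) and (value of joint follower_3 above -0.004 m or value of joint cock_3 below 0.12 rad) and horizontal distance between cup_center and pan below 0.03 m and z of cup_center in the frame of pan between 0.025 and 0.035 m and angle between cup_center's own z axis and vertical below 0.1 rad and horizontal distance between rod_tip and holder_mouth below 0.008 m and z of rod_tip in the frame of holder_mouth below -0.054 m); the robot touches nothing.
It fails at once if the spice jar is pushed more than 5 cm or knocked over (distance of spice_jar from where it was at the start of the episode above 0.05 m or angle between spice_jar's own z axis and vertical above 0.6 rad).
It fails at once if the ring mould is pushed more than 5 cm or knocked over (distance of ring_mould from where it was at the start of the episode above 0.05 m or angle between ring_mould's own z axis and vertical above 0.6 rad).
Of pot_1, pot_2, pot_3 only 2 to 3 are there at a start; the rules pass over those that are not, and their reading is None.
At some moment in a run one of cup may be knocked a few centimetres aside while the robot is not near it.
Once in a run the grip may slacken for a moment while it holds something.
It also fails if it takes over 210 s, if anything falls off the work surface, if the arm or the gripper's body presses on something with over 40 N, if the wrist force passes 120 N, or if a joint passes its speed limit or range.

ROBOT

A 7-joint arm with a two-finger parallel gripper is mounted at the origin on the work surface. World frame = base frame: x ahead of the robot, y to its left, z up, the work surface at z = 0. Lengths are in m, angles in rad, forces in N, time in s.
With the tool pointing down it reaches from about 0.4 to 0.875 m from the base axis. Payload 19.3 kg.
Tool frame: the origin (TCP) lies between the finger pads; the fingertips stand robot.nose_length ahead of it and the grasp point (between the pads) lies 2 mm behind it (robot.nose_length is the distance from the TCP to the fingertips, in m); z points along the fingers, y is the line along which they close (so a half turn about z gives the same grasp; the last joint's range is limited). The gripper opens to 85 mm and grips with 20 to 120 N. Pads are 22 mm wide; open, the fingers measure 114 mm over their backs; the gripper's body (76 mm by 85 mm) begins 54 mm behind the grasp point. The pads swing forward as they close: fully open they stand 13 mm farther back than shut.
Start: joints at [1.075, 0.521, -0.036, 1.599, 0.021, 1.021, -0.113], TCP at [0.258, -0.569, 0.217] pointing down, gripper open.
Joint ranges: [-2.91, 2.91], [-0.3, 2.13], [-1.5, 1.42], [0.17, 2.43], [-1.26, 4.41], [0.16, 1.93], [-2.52, 2.52]. Speed limits (rad/s): [1.89, 1.89, 2.39, 2.39, 3.01, 3.01, 3.01].

INTERFACE

Orientations are given as a 3x3 rotation matrix whose columns are the frame's x, y, z axes.
In Python, from cell import robot gives the robot as it stands. The module is installed in compiled form; this text tells all that it offers.
- The arm moves only by the tool carry_out, never from a script. Its argument "deltas" is a list of rows, each an object of numbers: "x", "y", "z": the shift along the world's x, y, z in mm; "twist": the turn about the world's z in rad. In form: [{"x": .., "y": .., "z": .., "twist": ..}, ...]. A call has 1 to 8 rows; each row is the pose to reach, as a shift and turn from the pose commanded when the call began; what a row does not reach only later rows make up. A row lasts 1/8 s, in which the tool goes at most 62.5 mm and 10.7 degrees, less where a joint would pass 70% of its speed; a pose out of reach is approached as far as the arm can. A call with a gripper value outside its range is refused whole. "hand" is the opening, from 0 (shut) to 1 (fully open), set as the call begins (left out, the last holds). The fingers move at their own pace and stop on an object; "force" is the grip in N (left out, the last holds). Time passes only in rows, so rows that repeat a pose let the fingers close. It gives the time, the measured TCP pose, the force, the opening and the grip force at its end, in the units of the state.
- robot.read_state(): the state, without advancing time (a new reading comes with each control period).
- robot.capture(name): name is "side" or "top"; returns (picture, depth): 400x640x3 uint8, red, green, blue; 400x640 float32, m along the optical axis (not along the pixel's ray), 0 where there is no reading.
- robot.camera_params(name): a dict with "K" (3x3 intrinsics, pixels), "origin" and "rotation" of the camera in the world. Camera axes: x right, y down, z forward; pixel columns grow to the right and rows downward; lengths in m; the calibration is good to about 2 mm. A picture is of the moment at which its call begins. camera_params takes no time and is no camera call.
- robot.job_done(): hands the job in; it is judged then, once.
The state is a dict: "t": time; "joint_pos": joint angles; "joint_vel": joint speeds; "effort": joint torques, N m; "ee_pos": TCP position; "orientation": TCP orientation; "ft_force": force on the tool from outside, world axes, zero at the start; "wrist_torque": the same for the moment, N m; "opening": finger opening in m; "finger_force": force on a finger pad.
Only numpy, scipy, OpenCV 4.12 (cv2) and the standard library are available. Lean on these libraries where they do the work, as an engineer would, in place of code of your own. Each camera call takes 0.05 s, during which the arm holds its last target. There are 200 camera calls.

## Working session

There is one attempt and no reset: what is moved stays moved. The work goes in short steps, Python scripts to look and compute and a tool call to move; the robot and the scene stay as the last step left them, time stands still between calls to the robot, and variables do not carry over. Pictures are saved under pics/ and viewed, at most 14 in all, crops included, and the job is handed in when it is done.

Besides the shell and the picture viewer there is one more tool, called after "Call:" as name(argument=value, ...) on one line, values as JSON. carry_out: Moves the arm, as the interface text tells. Its arguments: {"type":"object","properties":{"deltas":{"type":"array"},"hand":{"type":"number"},"force":{"type":"number"}},"required":["deltas"]}

```bash
mkdir -p pics; cat > h.py <<'E'
import numpy as np, cv2
from cell import robot
def cap(n,save=None):
    im,d=robot.capture(n); 
    if save: cv2.imwrite('pics/%s.png'%save,im[...,::-1]); np.savez('pics/%s.npz'%save,im=im,d=d)
    return im,d
def pts(n,d):
    p=robot.camera_params(n);K=np.array(p['K']);h,w=d.shape
    u,v=np.meshgrid(np.arange(w),np.arange(h))
    c=np.stack([(u-K[0,2])/K[0,0]*d,(v-K[1,2])/K[1,1]*d,d],-1)
    return c@np.array(p['rotation']).T+np.array(p['origin'])
def ray(n,u,v,z):
    p=robot.camera_params(n);K=np.array(p['K'])
    r=np.array(p['rotation'])@np.array([(u-K[0,2])/K[0,0],(v-K[1,2])/K[1,1],1]);o=np.array(p['origin'])
    return o+r*(z-o[2])/r[2]
def proj(n,X):
    p=robot.camera_params(n);K=np.array(p['K'])
    c=np.array(p['rotation']).T@(np.array(X)-np.array(p['origin']));q=K@c
    return q[:2]/q[2]
E
python3 - <<'E'
from h import *
for n in('top','side'):
    cap(n,n+'0'); p=robot.camera_params(n); print(n,np.round(p['K'],1).tolist(),np.round(p['origin'],3),np.round(p['rotation'],3).tolist())
s=robot.read_state(); print(s['t'],s['ee_pos'],np.round(s['orientation'],3).tolist(),s['opening'],robot.nose_length,s['ft_force'])
E
```

```text
top [[423.7, 0.0, 326.5], [0.0, 423.7, 197.7], [0.0, 0.0, 1.0]] [0.332 0.087 1.327] [[-0.012, -0.981, 0.195], [-1.0, 0.018, 0.025], [-0.028, -0.195, -0.98]]
side [[371.9, 0.0, 315.0], [0.0, 371.9, 195.8], [0.0, 0.0, 1.0]] [0.16  1.03  0.903] [[-0.93, -0.214, 0.298], [-0.366, 0.576, -0.731], [-0.015, -0.789, -0.614]]
0.1 [ 0.25798908 -0.56891917  0.21610638] [[0.911, 0.413, -0.0], [0.413, -0.911, 0.001], [-0.0, -0.001, -1.0]] 0.0854129489534644 0.017 [0.75105911 0.58192097 0.40663929]
```

View pics/top0.png

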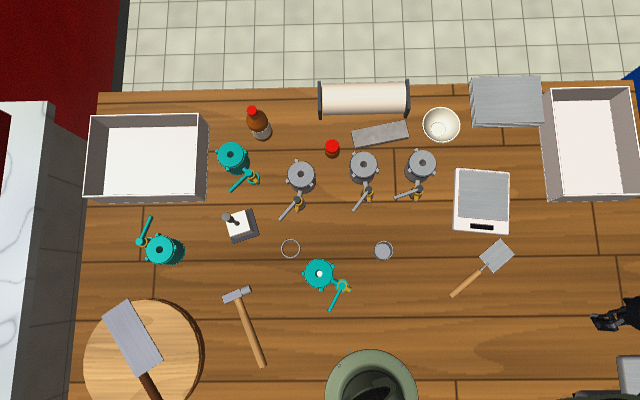

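View pics/side0.png

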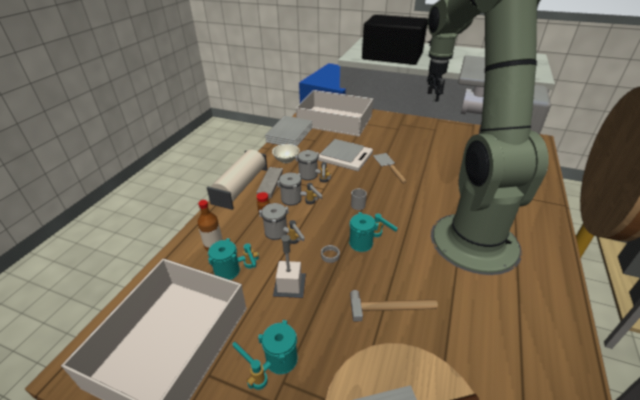

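Top view: steel pots at (301,175), (364,165), (421,163), which are hole_1 to hole_3. The turquoise look-alikes are at (231,157), (160,249) and (319,273). Rod and holder are at (240,225), cup (384,250), ring mould (290,248), jar (332,147), scale (482,200). I'll enlarge to confirm and measure with depth.

```bash
python3 - <<'E'
from h import *
z=np.load('pics/top0.npz');im,d=z['im'],z['d'];P=pts('top',d)
c=cv2.resize(im[135:265,212:520],None,fx=2.59,fy=2.59,interpolation=cv2.INTER_CUBIC);cv2.imwrite('pics/crop1.png',c[...,::-1])
hsv=cv2.cvtColor(im,cv2.COLOR_RGB2HSV)
def rep(n,u,v,r,lo,hi,smax=255):
    m=np.zeros(d.shape,bool);m[v-r:v+r,u-r:u+r]=1
    m&=(P[...,2]>lo)&(P[...,2]<hi)&(hsv[...,1]<smax)
    q=P[m];
    (x,y),(w,h),a=cv2.minAreaRect((q[:,:2]*1000).astype(np.float32))
    ce,rad=cv2.minEnclosingCircle((q[:,:2]*1000).astype(np.float32))
    print(n,len(q),'med',np.round(np.median(q,0),4),'rect',[round(t,1) for t in(x,y,w,h,a)],'circ',np.round(ce,1),round(rad,1))
for i,(u,v) in enumerate([(301,175),(364,165),(421,163)]): rep('pot%d'%(i+1),u,v,22,.09,.115)
for i,(u,v) in enumerate([(290,208),(362,198),(410,192)]): rep('lever%d'%(i+1),u,v,20,.066,.09,110)
rep('rodtop',232,220,15,.15,.3);rep('holder',240,225,25,.06,.078)
rep('cup',384,250,15,.045,.07);rep('pan',482,200,45,.03,.04);rep('ring',290,248,15,.012,.03);rep('jar',332,147,14,.055,.08)
m=P[210:235,220:250,2];print(m.max())
E
```

```text
pot1 594 med [0.6483 0.1966 0.1   ] rect [650.3, 194.5, 86.2, 83.9, 75.1] circ [652.7 194.2] 50.4
pot2 595 med [0.6743 0.0083 0.0999] rect [678.1, 4.8, 84.2, 86.3, 4.1] circ [676.6   7.3] 49.3
pot3 603 med [ 0.6758 -0.1665  0.0999] rect [676.5, -170.8, 88.9, 80.2, 70.2] circ [ 677.7 -168.3] 49.4
lever1 145 med [0.5592 0.2251 0.0807] rect [563.8, 221.8, 28.7, 124.6, 59.1] circ [564.5 223. ] 62.8
lever2 141 med [0.5874 0.0099 0.0815] rect [589.8, 13.3, 54.9, 105.1, 86.8] circ [590.3  17.5] 57.1
lever3 165 med [ 0.5975 -0.1402  0.0814] rect [610.8, -137.1, 64.3, 115.2, 60.0] circ [ 610.6 -137.4] 64.0
rodtop 91 med [0.5079 0.3865 0.1985] rect [510.3, 388.9, 22.7, 21.8, 10.7] circ [510.2 389.2] 12.4
holder 394 med [0.5051 0.3845 0.0701] rect [510.7, 389.7, 65.3, 64.2, 17.1] circ [509.6 389.9] 44.0
cup 78 med [ 0.4228 -0.0476  0.0593] rect [423.0, -47.0, 53.6, 53.3, 88.5] circ [424.  -47.9] 27.8
pan 2286 med [ 0.5868 -0.3622  0.035 ] rect [575.6, -359.9, 163.7, 189.9, 83.9] circ [ 575.6 -364.8] 120.7
ring 80 med [0.4376 0.2412 0.02  ] rect [436.0, 234.9, 56.3, 55.6, 89.3] circ [435.7 234.8] 29.9
jar 160 med [0.7466 0.1003 0.0697] rect [747.9, 101.6, 40.5, 43.0, 89.8] circ [748.4 101.6] 22.1
1.3271199379294916
```

View pics/crop1.png

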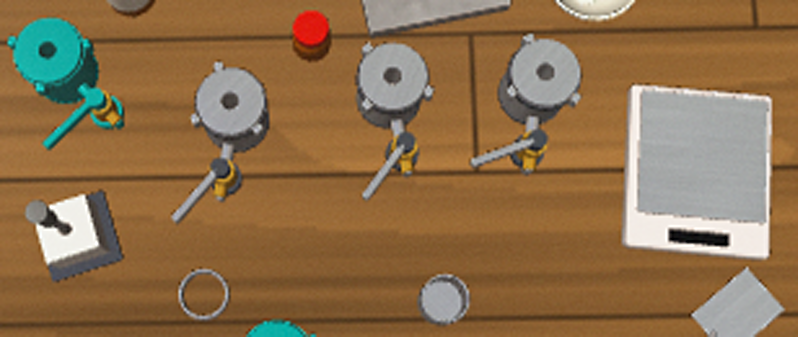

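Confirmed: the three grey pots with holes are clear in the crop, and the rod stands in its white block at crop (65,220). I'll measure the holes, hinges and levers precisely.

```bash
cat > cocks.py <<'E'
from h import *
def cocks(im,d,seeds=((301,175),(364,165),(421,163))):
    P=pts('top',d);hsv=cv2.cvtColor(im,cv2.COLOR_RGB2HSV);out=[]
    for u,v in seeds:
        yy,xx=np.mgrid[0:400,0:640]
        m=(np.hypot(xx-u,yy-v)<7)&(hsv[...,2]<105)
        n,l,st,ce=cv2.connectedComponentsWithStats(m.astype(np.uint8))
        k=1+np.argmax(st[1:,4]) if n>1 else 0
        h=ray('top',*ce[k],.1)[:2]
        r=np.hypot(P[...,0]-h[0],P[...,1]-h[1])
        # grey lever pixels, lever top z .082
        L=P[(r>.055)&(r<.17)&(P[...,2]>.075)&(P[...,2]<.0845)&(hsv[...,1]<70)&(P[...,0]<h[0])]
        K=P[(r>.055)&(r<.1)&(P[...,2]>.0845)&(P[...,2]<.12)&(P[...,0]<h[0])]
        out.append((h,st[k,4],L,K))
    return out
if __name__=='__main__':
    z=np.load('pics/top0.npz')
    for h,a,L,K in cocks(z['im'],z['d']):
        print('hole',np.round(h,4),a,'knob',np.round(K.mean(0),4) if len(K) else None,len(K))
        vx,vy,x,y=cv2.fitLine(L[:,:2].astype(np.float32),cv2.DIST_HUBER,0,.001,.001).ravel()
        t=(L[:,:2]-[x,y])@[vx,vy];print('  lever',len(L),np.round([x+vx*t.min(),y+vy*t.min(),x+vx*t.max(),y+vy*t.max()],4),'ang',np.degrees(np.arctan2(vy,vx)).round(1))
E
python3 cocks.py
```

```text
hole [0.6515 0.1958] 32 knob [0.5695 0.2151 0.086 ] 6
  lever 108 [0.5179 0.2645 0.6975 0.0864] ang -44.8
hole [0.6781 0.0073] 32 knob [ 0.6012 -0.0052  0.0859] 17
  lever 151 [ 0.5525  0.1537  0.5948 -0.144 ] ang -81.9
hole [ 0.6783 -0.1687] 33 knob [ 0.6019 -0.1457  0.0857] 10
  lever 104 [ 0.563  -0.0293  0.6042 -0.168 ] ang -73.5
```

Call:
carry_out(deltas=[{"x": 30, "y": 50, "z": 25, "twist": 0.15}, {"x": 80, "y": 90, "z": 50, "twist": 0.3}, {"x": 130, "y": 140, "z": 70, "twist": 0.45}, {"x": 170, "y": 190, "z": 80, "twist": 0.6}, {"x": 200, "y": 245, "z": 83, "twist": 0.75}, {"x": 220, "y": 300, "z": 83, "twist": 0.9}, {"x": 235, "y": 355, "z": 83, "twist": 1.05}, {"x": 242, "y": 410, "z": 83, "twist": 1.145}], hand=1, force=40)

```text
t: 1.1
ee_pos: [0.5001, -0.1599, 0.2994]
orientation: [[-0.004, 1.0, -0.0], [1.0, 0.004, 0.0], [0.0, -0.0, -1.0]]
ft_force: [2.0, 0.1, 0.3]
opening: 0.0853
finger_force: 0.0
```

Call:
carry_out(deltas=[{"x": 5, "y": 60}, {"x": 10, "y": 120}, {"x": 15, "y": 180}, {"x": 15, "y": 240}, {"x": 15, "y": 300}, {"x": 15, "y": 360}, {"x": 15, "y": 420}, {"x": 12, "y": 480}])

```text
$.deltas[0]: bad value
```

Call:
carry_out(deltas=[{"x": -1, "y": 40}, {"x": -2, "y": 69}, {"x": -2, "y": 69}, {"x": -2, "y": 69, "z": -10}])

```text
$.deltas[0]: bad value
```

Call:
carry_out(deltas=[{"x": 5, "y": 60, "z": 0, "twist": 0}, {"x": 10, "y": 120, "z": 0, "twist": 0}, {"x": 15, "y": 180, "z": 0, "twist": 0}, {"x": 15, "y": 240, "z": 0, "twist": 0}, {"x": 15, "y": 300, "z": 0, "twist": 0}, {"x": 15, "y": 360, "z": 0, "twist": 0}, {"x": 15, "y": 420, "z": 0, "twist": 0}, {"x": 12, "y": 480, "z": 0, "twist": 0}])

```text
t: 2.1
ee_pos: [0.5116, 0.3196, 0.2993]
orientation: [[0.001, 1.0, -0.0], [1.0, -0.001, -0.0], [-0.0, -0.0, -1.0]]
ft_force: [0.6, -1.1, -0.9]
opening: 0.0853
finger_force: 0.0
```

Call:
carry_out(deltas=[{"x": -1, "y": 40, "z": 0, "twist": 0}, {"x": -2, "y": 69, "z": 0, "twist": 0}, {"x": -2, "y": 69, "z": 0, "twist": 0}])

```text
t: 2.48
ee_pos: [0.5085, 0.3892, 0.2988]
orientation: [[-0.003, 1.0, -0.002], [1.0, 0.003, 0.0], [0.0, -0.002, -1.0]]
ft_force: [0.3, -0.4, -0.1]
opening: 0.0856
finger_force: 0.0
```

Call:
carry_out(deltas=[{"x": 1, "y": 0, "z": -40, "twist": 0}, {"x": 1, "y": 0, "z": -80, "twist": 0}, {"x": 1, "y": 0, "z": -115, "twist": 0}, {"x": 1, "y": 0, "z": -129, "twist": 0}, {"x": 1, "y": 0, "z": -129, "twist": 0}, {"x": 1, "y": 0, "z": -129, "twist": 0}])

```text
t: 3.22
ee_pos: [0.5112, 0.3873, 0.172]
orientation: [[0.0, 1.0, 0.001], [1.0, -0.0, 0.001], [0.001, 0.001, -1.0]]
ft_force: [-0.2, -0.5, 0.5]
opening: 0.0854
finger_force: 0.0
```

Call:
carry_out(deltas=[{"x": 0, "y": 0, "z": 0, "twist": 0}, {"x": 0, "y": 0, "z": 0, "twist": 0}, {"x": 0, "y": 0, "z": 0, "twist": 0}, {"x": 0, "y": 0, "z": 0, "twist": 0}, {"x": 0, "y": 0, "z": 0, "twist": 0}, {"x": 0, "y": 0, "z": 0, "twist": 0}, {"x": 0, "y": 0, "z": 0, "twist": 0}], hand=0, force=50)

```text
t: 4.1
ee_pos: [0.5108, 0.3872, 0.1709]
orientation: [[0.0, 1.0, 0.0], [1.0, -0.0, 0.0], [0.0, 0.0, -1.0]]
ft_force: [-0.0, 0.2, 5.0]
opening: 0.0215
finger_force: 48.7
```

Call:
carry_out(deltas=[{"x": 0, "y": 0, "z": 30, "twist": 0}, {"x": 0, "y": 0, "z": 70, "twist": 0}, {"x": 0, "y": 0, "z": 110, "twist": 0}, {"x": 0, "y": 0, "z": 130, "twist": 0}, {"x": 0, "y": 0, "z": 130, "twist": 0}, {"x": 0, "y": 0, "z": 130, "twist": 0}])

```text
t: 4.85
ee_pos: [0.5104, 0.3866, 0.2992]
orientation: [[-0.0, 1.0, -0.001], [1.0, 0.0, -0.001], [-0.001, -0.001, -1.0]]
ft_force: [-0.2, 0.2, -1.8]
opening: 0.0215
finger_force: 49.2
```

```bash
python3 - <<'E'
from h import *
im,d=cap('side','side1'); s=robot.read_state();print(s['ee_pos'],s['opening'],s['ft_force'])
u,v=proj('side',[.511,.389,.2]);print(u,v, proj('side',[.511,.389,.14]),proj('side',[.511,.389,.07]))
u,v=int(u),int(v);c=im[max(0,v-60):v+70,max(0,u-70):u+70];cv2.imwrite('pics/crop2.png',cv2.resize(c,None,fx=4.5,fy=4.5,interpolation=cv2.INTER_CUBIC)[...,::-1])
# top view: holder block centre and hole
im,d=cap('top','top1');P=pts('top',d);u,v=np.round(proj('top',[.511,.389,.07])).astype(int)
m=np.zeros(d.shape,np.uint8);m[v-25:v+25,u-25:u+25]=1
q=P[(m>0)&(P[...,2]>.06)&(P[...,2]<.078)];print(len(q),cv2.minAreaRect((q[:,:2]*1000).astype(np.float32)))
E
```

```text
[0.51039385 0.38659342 0.29909182] 0.021377496989165974 [ 0.41048324  0.05619898 -1.88730363]
285.1031814803833 236.63681595239933 [286.48460808 252.10343236] [287.97758398 268.81896809]
0 ((0.0, 0.0), (0.0, 0.0), 0.0)
```

View pics/crop2.png

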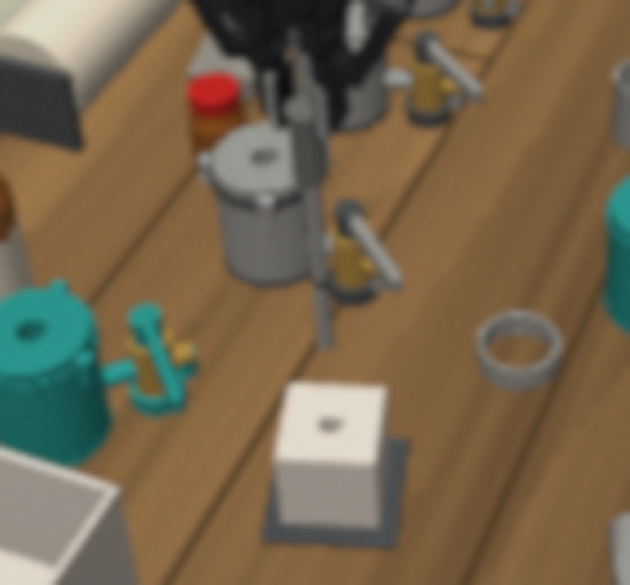

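Rod held; tip at crop (324,347), roughly vertical above the holder hole at crop (330,425). I'll check the tip's offset relative to the TCP.

```bash
python3 - <<'E'
from h import *
z=np.load('pics/side1.npz');im=z['im']
print('hole',ray('side',215+330/4.5-.4,176+425/4.5-.4,.07))
print('tip',ray('side',215+324/4.5-.4,176+346/4.5-.4,.14))
print('handle bottom c',ray('side',215+310/4.5-.4,176+178/4.5-.4,.277))
# rod axis per row, using darkness vs. local bg: print widths
g=cv2.cvtColor(im,cv2.COLOR_RGB2GRAY)
for zz in (.145,.17,.2,.23,.26): print(zz,proj('side',[.5105,.3885,zz]))
hsv=cv2.cvtColor(im,cv2.COLOR_RGB2HSV)
for r in (214,218,236,242,246,250,253,255): 
    row=hsv[r,278:296,1]; w=np.clip(70-row.astype(float),0,None); print(r,row.tolist(),(w*np.arange(278,296)).sum()/max(w.sum(),1))
E
```

```text
hole [0.50917522 0.39325839 0.07      ]
tip [0.51007579 0.39022135 0.14      ]
handle bottom c [0.51005063 0.38911722 0.277     ]
0.145 [286.61145134 250.78021149]
0.17 [286.04824986 244.43336419]
0.2 [285.3496819  236.56104086]
0.23 [284.62500927 228.39453795]
0.26 [283.87274085 219.91705176]
214 [10, 13, 12, 10, 14, 10, 11, 15, 27, 78, 115, 129, 133, 135, 133, 133, 133, 132] 281.8582677165354
218 [9, 11, 9, 10, 13, 17, 17, 36, 94, 127, 132, 136, 134, 133, 133, 133, 134, 134] 281.2191780821918
236 [15, 16, 17, 15, 16, 19, 20, 18, 19, 35, 69, 124, 153, 159, 161, 156, 159, 160] 282.2915851272016
242 [134, 134, 134, 134, 135, 125, 88, 42, 23, 36, 63, 69, 34, 9, 5, 5, 5, 23] 290.9561403508772
246 [134, 132, 135, 135, 134, 129, 110, 63, 25, 24, 67, 117, 133, 132, 132, 132, 131, 133] 286.44554455445547
250 [135, 135, 134, 133, 134, 135, 120, 72, 29, 26, 62, 111, 129, 132, 132, 134, 135, 133] 286.64516129032256
253 [133, 132, 133, 133, 132, 133, 124, 96, 73, 69, 93, 122, 132, 133, 133, 136, 134, 135] 287.0
255 [131, 134, 132, 133, 133, 132, 135, 131, 130, 129, 131, 134, 132, 133, 135, 134, 134, 134] 0.0
```

Call:
carry_out(deltas=[{"x": 25, "y": -35, "z": 0, "twist": 0}, {"x": 60, "y": -82, "z": 0, "twist": 0}, {"x": 95, "y": -130, "z": 0, "twist": 0}, {"x": 125, "y": -171, "z": 0, "twist": 0}, {"x": 141, "y": -193, "z": 0, "twist": 0}, {"x": 141, "y": -193, "z": 0, "twist": 0}, {"x": 141, "y": -193, "z": -15, "twist": 0}, {"x": 141, "y": -193, "z": -25, "twist": 0}])

```text
t: 5.95
ee_pos: [0.6507, 0.1948, 0.2739]
orientation: [[-0.002, 1.0, -0.002], [1.0, 0.002, -0.0], [-0.0, -0.002, -1.0]]
ft_force: [-0.8, 1.0, -2.6]
opening: 0.0213
finger_force: 49.2
```

```bash
python3 - <<'E'
from h import *
im,d=cap('side','side2'); s=robot.read_state();print(s['ee_pos'],s['opening'],s['ft_force'])
u,v=np.round(proj('side',[.6515,.1958,.12])).astype(int);print(u,v,proj('side',[.6515,.1958,.1]))
cv2.imwrite('pics/crop3.png',cv2.resize(im[v-35:v+35,u-45:u+45],None,fx=8,fy=8,interpolation=cv2.INTER_CUBIC)[...,::-1])
E
```

```text
[0.65049398 0.19453678 0.27277491] 0.021644805893258567 [-0.01331452  0.26029178 -3.00317738]
273 205 [273.5634173  210.05622747]
```

View pics/crop3.png

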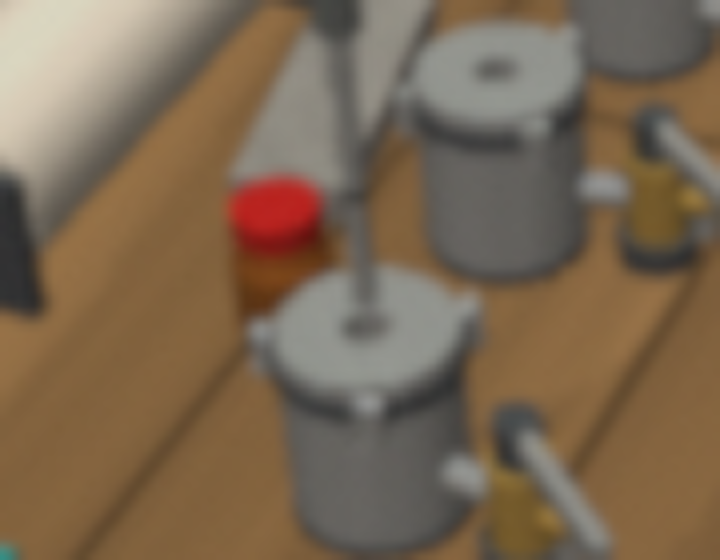

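Tip at crop (367,305) is just over the hole mouth at (365,325), so it's aligned. Lowering now.

Call:
carry_out(deltas=[{"x": 0, "y": 0, "z": -12, "twist": 0}, {"x": 0, "y": 0, "z": -24, "twist": 0}, {"x": 0, "y": 0, "z": -35, "twist": 0}, {"x": 0, "y": 0, "z": -42, "twist": 0}, {"x": 0, "y": 0, "z": -46, "twist": 0}, {"x": 0, "y": 0, "z": -50, "twist": 0}, {"x": 0, "y": 0, "z": -50, "twist": 0}], force=30)

```text
t: 6.88
ee_pos: [0.6517, 0.194, 0.2255]
orientation: [[0.0, 1.0, -0.0], [1.0, -0.0, -0.0], [-0.0, -0.0, -1.0]]
ft_force: [-0.2, 0.5, -1.8]
opening: 0.0214
finger_force: 49.3
```

Call:
carry_out(deltas=[{"x": 0, "y": 0, "z": -3, "twist": 0}, {"x": 0, "y": 0, "z": -6, "twist": 0}, {"x": 0, "y": 0, "z": -9, "twist": 0}, {"x": 0, "y": 0, "z": -12, "twist": 0}, {"x": 0, "y": 0, "z": -12, "twist": 0}], force=30, hand=0)

```text
t: 7.5
ee_pos: [0.6516, 0.1939, 0.2133]
orientation: [[0.0, 1.0, -0.0], [1.0, -0.0, -0.0], [-0.0, -0.0, -1.0]]
ft_force: [-0.7, 0.3, -1.8]
opening: 0.0215
finger_force: 49.3
```

Call:
carry_out(deltas=[{"x": 0, "y": 0, "z": -3, "twist": 0}, {"x": 0, "y": 0, "z": -6, "twist": 0}, {"x": 0, "y": 0, "z": -9, "twist": 0}, {"x": 0, "y": 0, "z": -9, "twist": 0}])

```text
t: 8.0
ee_pos: [0.6516, 0.1939, 0.2043]
orientation: [[0.0, 1.0, -0.0], [1.0, -0.0, -0.0], [-0.0, -0.0, -1.0]]
ft_force: [-0.1, 0.1, -2.7]
opening: 0.0213
finger_force: 49.3
```

Depth about 56 mm with no contact yet.

Call:
carry_out(deltas=[{"x": 0, "y": 0, "z": -3, "twist": 0}, {"x": 0, "y": 0, "z": -6, "twist": 0}, {"x": 0, "y": 0, "z": -9, "twist": 0}, {"x": 0, "y": 0, "z": -9, "twist": 0}])

```text
t: 8.5
ee_pos: [0.6516, 0.194, 0.1953]
orientation: [[0.0, 1.0, -0.0], [1.0, -0.0, -0.0], [-0.0, -0.0, -1.0]]
ft_force: [0.9, 0.1, -1.7]
opening: 0.0215
finger_force: 49.3
```

Call:
carry_out(deltas=[{"x": 0, "y": 0, "z": -3, "twist": 0}, {"x": 0, "y": 0, "z": -6, "twist": 0}, {"x": 0, "y": 0, "z": -9, "twist": 0}, {"x": 0, "y": 0, "z": -9, "twist": 0}])

```text
t: 9.0
ee_pos: [0.6541, 0.1953, 0.1905]
orientation: [[0.0, 1.0, 0.007], [1.0, -0.0, 0.003], [0.003, 0.007, -1.0]]
ft_force: [0.0, -1.1, 34.0]
opening: 0.0213
finger_force: 51.4
```

Contact at about 69 mm deep, with the ring below the mouth. Pot 1 is run down, so its cock must be shut. Next, hold, raise and go to hole 2.

Call:
carry_out(deltas=[{"x": 0, "y": 0, "z": 2, "twist": 0}, {"x": 0, "y": 0, "z": 2, "twist": 0}, {"x": 0, "y": 0, "z": 2, "twist": 0}, {"x": 0, "y": 0, "z": 20, "twist": 0}, {"x": 0, "y": 0, "z": 55, "twist": 0}, {"x": 0, "y": 0, "z": 90, "twist": 0}, {"x": 0, "y": 0, "z": 113, "twist": 0}, {"x": 0, "y": 0, "z": 113, "twist": 0}])

```text
t: 10.0
ee_pos: [0.6522, 0.1943, 0.3016]
orientation: [[0.0, 1.0, 0.003], [1.0, -0.0, 0.001], [0.001, 0.003, -1.0]]
ft_force: [0.0, -0.2, -2.9]
opening: 0.0215
finger_force: 49.2
```

Call:
carry_out(deltas=[{"x": 5, "y": -35, "z": 0, "twist": 0}, {"x": 12, "y": -85, "z": 0, "twist": 0}, {"x": 20, "y": -135, "z": 0, "twist": 0}, {"x": 25, "y": -175, "z": 0, "twist": 0}, {"x": 27, "y": -188, "z": 0, "twist": 0}, {"x": 27, "y": -188, "z": 0, "twist": 0}, {"x": 27, "y": -188, "z": -25, "twist": 0}, {"x": 27, "y": -188, "z": -25, "twist": 0}])

```text
t: 11.0
ee_pos: [0.6777, 0.0077, 0.273]
orientation: [[-0.002, 1.0, -0.003], [1.0, 0.002, 0.0], [0.0, -0.003, -1.0]]
ft_force: [0.1, -0.6, -0.8]
opening: 0.0214
finger_force: 49.2
```

```bash
cat > tip.py <<'E'
from h import *
import sys
# rod axis seen from side between hole mouth and handle: sub-pixel centre by saturation, compare to vertical line through (x,y)
def check(x,y,name):
    im,d=cap('side',name); s=robot.read_state();print(np.round(s['ee_pos'],4),s['opening'],np.round(s['ft_force'],1))
    u,v=np.round(proj('side',[x,y,.12])).astype(int);print(proj('side',[x,y,.1])-[u-45,v-35])
    cv2.imwrite('pics/%s_c.png'%name,cv2.resize(im[v-35:v+35,u-45:u+45],None,fx=8,fy=8,interpolation=cv2.INTER_CUBIC)[...,::-1])
check(float(sys.argv[1]),float(sys.argv[2]),sys.argv[3])
E
python3 tip.py .6781 .0073 side3
```

```text
[0.6782 0.0075 0.2743] 0.021834772683764023 [-0.  -0.8 -1.4]
[45.71626763 39.10073497]
```

View pics/side3_c.png

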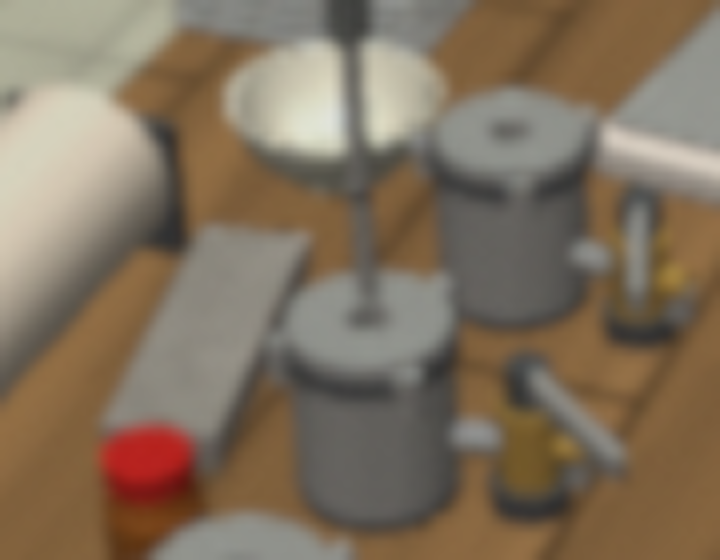

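Tip sits above the pot 2 hole mouth at crop (367,317). Lowering.

Call:
carry_out(deltas=[{"x": 0, "y": 0, "z": -12, "twist": 0}, {"x": 0, "y": 0, "z": -24, "twist": 0}, {"x": 0, "y": 0, "z": -33, "twist": 0}, {"x": 0, "y": 0, "z": -39, "twist": 0}, {"x": 0, "y": 0, "z": -44, "twist": 0}, {"x": 0, "y": 0, "z": -48, "twist": 0}, {"x": 0, "y": 0, "z": -48, "twist": 0}])

```text
t: 11.92
ee_pos: [0.6786, 0.006, 0.2264]
orientation: [[0.0, 1.0, -0.0], [1.0, -0.0, 0.0], [0.0, -0.0, -1.0]]
ft_force: [0.2, -0.3, -1.8]
opening: 0.0213
finger_force: 49.2
```

Call:
carry_out(deltas=[{"x": 0, "y": 0, "z": -3, "twist": 0}, {"x": 0, "y": 0, "z": -6, "twist": 0}, {"x": 0, "y": 0, "z": -9, "twist": 0}, {"x": 0, "y": 0, "z": -9, "twist": 0}])

```text
t: 12.42
ee_pos: [0.6786, 0.006, 0.2173]
orientation: [[0.0, 1.0, -0.0], [1.0, -0.0, 0.0], [0.0, -0.0, -1.0]]
ft_force: [0.4, 0.4, -2.0]
opening: 0.0214
finger_force: 49.2
```

Call:
carry_out(deltas=[{"x": 0, "y": 0, "z": -3, "twist": 0}, {"x": 0, "y": 0, "z": -6, "twist": 0}, {"x": 0, "y": 0, "z": -9, "twist": 0}, {"x": 0, "y": 0, "z": -9, "twist": 0}])

```text
t: 12.92
ee_pos: [0.6786, 0.006, 0.2083]
orientation: [[0.0, 1.0, -0.0], [1.0, -0.0, 0.0], [0.0, -0.0, -1.0]]
ft_force: [-0.7, 0.3, -1.2]
opening: 0.0214
finger_force: 49.2
```

Call:
carry_out(deltas=[{"x": 0, "y": 0, "z": -3, "twist": 0}, {"x": 0, "y": 0, "z": -6, "twist": 0}, {"x": 0, "y": 0, "z": -9, "twist": 0}, {"x": 0, "y": 0, "z": -9, "twist": 0}])

```text
t: 13.42
ee_pos: [0.6786, 0.006, 0.1993]
orientation: [[-0.0, 1.0, -0.0], [1.0, 0.0, -0.0], [-0.0, -0.0, -1.0]]
ft_force: [1.1, 1.2, -1.5]
opening: 0.0214
finger_force: 49.2
```

Call:
carry_out(deltas=[{"x": 0, "y": 0, "z": -3, "twist": 0}, {"x": 0, "y": 0, "z": -6, "twist": 0}, {"x": 0, "y": 0, "z": -6, "twist": 0}])

```text
t: 13.8
ee_pos: [0.6785, 0.006, 0.1933]
orientation: [[-0.0, 1.0, -0.0], [1.0, 0.0, -0.0], [-0.0, -0.0, -1.0]]
ft_force: [-0.2, 0.6, -2.7]
opening: 0.0217
finger_force: 49.2
```

Call:
carry_out(deltas=[{"x": 0, "y": 0, "z": -3, "twist": 0}, {"x": 0, "y": 0, "z": -6, "twist": 0}, {"x": 0, "y": 0, "z": -6, "twist": 0}])

```text
t: 14.18
ee_pos: [0.6808, 0.0064, 0.1907]
orientation: [[0.0, 1.0, 0.006], [1.0, -0.0, 0.0], [0.0, 0.006, -1.0]]
ft_force: [0.3, -0.3, 26.5]
opening: 0.0212
finger_force: 50.9
```

```bash
python3 tip.py .6781 .0073 side4
```

```text
[0.6807 0.0064 0.1906] 0.02172359562914812 [-0.3 -0.2 25.5]
[45.71626763 39.10073497]
```

View pics/side4_c.png

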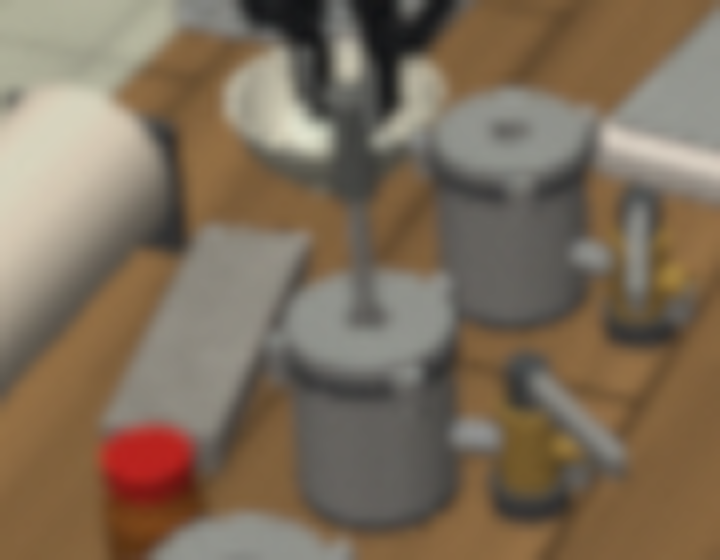

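Rod is in the pot 2 hole, ring not visible above the mouth and handle bottom at crop (352,195), so about 69 mm deep. Pot 2 is run down and must be shut. On to hole 3.

Call:
carry_out(deltas=[{"x": 0, "y": 0, "z": 1, "twist": 0}, {"x": 0, "y": 0, "z": 1, "twist": 0}, {"x": 0, "y": 0, "z": 20, "twist": 0}, {"x": 0, "y": 0, "z": 60, "twist": 0}, {"x": 0, "y": 0, "z": 95, "twist": 0}, {"x": 0, "y": 0, "z": 113, "twist": 0}, {"x": 0, "y": 0, "z": 113, "twist": 0}])

```text
t: 15.1
ee_pos: [0.679, 0.0061, 0.3013]
orientation: [[0.0, 1.0, 0.001], [1.0, -0.0, -0.0], [-0.0, 0.001, -1.0]]
ft_force: [0.4, 0.3, -3.3]
opening: 0.0216
finger_force: 49.2
```

Call:
carry_out(deltas=[{"x": 0, "y": -35, "z": 0, "twist": 0}, {"x": 0, "y": -85, "z": 0, "twist": 0}, {"x": 0, "y": -130, "z": 0, "twist": 0}, {"x": 0, "y": -165, "z": 0, "twist": 0}, {"x": 0, "y": -176, "z": 0, "twist": 0}, {"x": 0, "y": -176, "z": 0, "twist": 0}, {"x": 0, "y": -176, "z": -25, "twist": 0}, {"x": 0, "y": -176, "z": -25, "twist": 0}])

```text
t: 16.1
ee_pos: [0.678, -0.1682, 0.2737]
orientation: [[-0.002, 1.0, -0.003], [1.0, 0.002, 0.001], [0.001, -0.003, -1.0]]
ft_force: [0.1, -0.2, -1.4]
opening: 0.0215
finger_force: 49.2
```

```bash
python3 tip.py .6783 -.1687 side5
```

```text
[ 0.6785 -0.1685  0.2751] 0.021438604512590966 [-0.3 -0.2 -1.9]
[45.55540682 38.84142396]
```

View pics/side5_c.png

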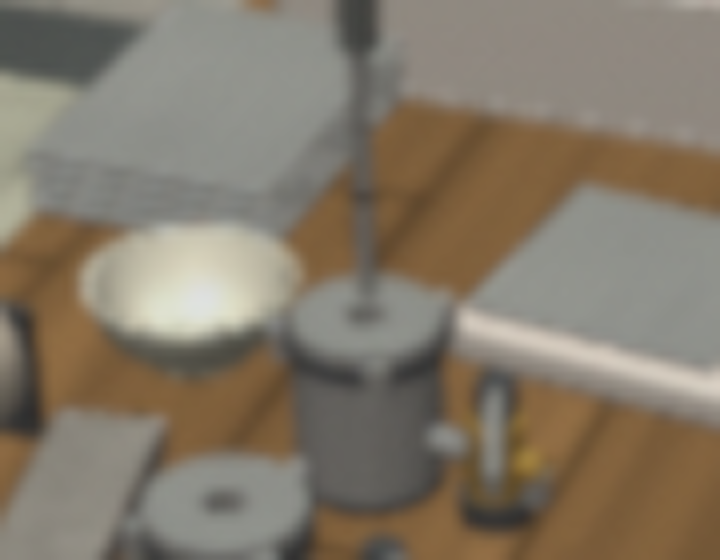

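Tip above the pot 3 hole mouth at crop (366,315). Lowering.

Call:
carry_out(deltas=[{"x": 0, "y": 0, "z": -12, "twist": 0}, {"x": 0, "y": 0, "z": -24, "twist": 0}, {"x": 0, "y": 0, "z": -33, "twist": 0}, {"x": 0, "y": 0, "z": -39, "twist": 0}, {"x": 0, "y": 0, "z": -44, "twist": 0}, {"x": 0, "y": 0, "z": -48, "twist": 0}, {"x": 0, "y": 0, "z": -48, "twist": 0}])

```text
t: 17.02
ee_pos: [0.6786, -0.17, 0.2274]
orientation: [[0.0, 1.0, -0.0], [1.0, -0.0, 0.0], [0.0, -0.0, -1.0]]
ft_force: [0.3, -0.4, -1.2]
opening: 0.0218
finger_force: 49.2
```

Call:
carry_out(deltas=[{"x": 0, "y": 0, "z": -3, "twist": 0}, {"x": 0, "y": 0, "z": -6, "twist": 0}, {"x": 0, "y": 0, "z": -9, "twist": 0}, {"x": 0, "y": 0, "z": -9, "twist": 0}])

```text
t: 17.52
ee_pos: [0.6786, -0.17, 0.2183]
orientation: [[0.0, 1.0, -0.0], [1.0, -0.0, 0.0], [0.0, -0.0, -1.0]]
ft_force: [0.2, 0.5, -1.5]
opening: 0.0216
finger_force: 49.2
```

Call:
carry_out(deltas=[{"x": 0, "y": 0, "z": -3, "twist": 0}, {"x": 0, "y": 0, "z": -6, "twist": 0}, {"x": 0, "y": 0, "z": -9, "twist": 0}, {"x": 0, "y": 0, "z": -9, "twist": 0}])

```text
t: 18.02
ee_pos: [0.6786, -0.17, 0.2093]
orientation: [[0.0, 1.0, -0.0], [1.0, -0.0, 0.0], [0.0, -0.0, -1.0]]
ft_force: [-0.8, 0.3, -1.5]
opening: 0.0217
finger_force: 49.2
```

Call:
carry_out(deltas=[{"x": 0, "y": 0, "z": -3, "twist": 0}, {"x": 0, "y": 0, "z": -6, "twist": 0}, {"x": 0, "y": 0, "z": -9, "twist": 0}, {"x": 0, "y": 0, "z": -9, "twist": 0}])

```text
t: 18.52
ee_pos: [0.6786, -0.17, 0.2003]
orientation: [[0.0, 1.0, -0.0], [1.0, -0.0, 0.0], [0.0, -0.0, -1.0]]
ft_force: [-0.6, -0.2, -1.8]
opening: 0.0216
finger_force: 49.2
```

Call:
carry_out(deltas=[{"x": 0, "y": 0, "z": -3, "twist": 0}, {"x": 0, "y": 0, "z": -6, "twist": 0}, {"x": 0, "y": 0, "z": -9, "twist": 0}, {"x": 0, "y": 0, "z": -9, "twist": 0}])

```text
t: 19.02
ee_pos: [0.6786, -0.17, 0.1913]
orientation: [[0.0, 1.0, -0.0], [1.0, -0.0, 0.0], [0.0, -0.0, -1.0]]
ft_force: [-0.8, 0.2, -1.3]
opening: 0.0216
finger_force: 49.2
```

Call:
carry_out(deltas=[{"x": 0, "y": 0, "z": -3, "twist": 0}, {"x": 0, "y": 0, "z": -6, "twist": 0}, {"x": 0, "y": 0, "z": -6, "twist": 0}])

```text
t: 19.4
ee_pos: [0.6786, -0.17, 0.1853]
orientation: [[0.0, 1.0, -0.0], [1.0, -0.0, 0.0], [0.0, -0.0, -1.0]]
ft_force: [0.3, -0.5, -0.7]
opening: 0.0211
finger_force: 49.2
```

Call:
carry_out(deltas=[{"x": 0, "y": 0, "z": -3, "twist": 0}, {"x": 0, "y": 0, "z": -6, "twist": 0}, {"x": 0, "y": 0, "z": -6, "twist": 0}])

```text
t: 19.77
ee_pos: [0.6813, -0.1703, 0.1835]
orientation: [[0.0, 1.0, 0.007], [1.0, -0.0, -0.001], [-0.001, 0.007, -1.0]]
ft_force: [-0.5, -0.7, 31.2]
opening: 0.0211
finger_force: 51.2
```

Pot 3 measures about 76 mm, also run down, so all three cocks must be shut. Returning the rod.

Call:
carry_out(deltas=[{"x": 0, "y": 0, "z": 1, "twist": 0}, {"x": 0, "y": 0, "z": 1, "twist": 0}, {"x": 0, "y": 0, "z": 20, "twist": 0}, {"x": 0, "y": 0, "z": 60, "twist": 0}, {"x": 0, "y": 0, "z": 100, "twist": 0}, {"x": 0, "y": 0, "z": 121, "twist": 0}, {"x": 0, "y": 0, "z": 121, "twist": 0}])

```text
t: 20.65
ee_pos: [0.6792, -0.17, 0.3024]
orientation: [[0.0, 1.0, 0.003], [1.0, -0.0, -0.0], [-0.0, 0.003, -1.0]]
ft_force: [0.6, -0.4, -3.4]
opening: 0.0215
finger_force: 49.2
```

Call:
carry_out(deltas=[{"x": -15, "y": 40, "z": 0, "twist": 0}, {"x": -31, "y": 95, "z": 0, "twist": 0}, {"x": -47, "y": 150, "z": 0, "twist": 0}, {"x": -63, "y": 205, "z": 0, "twist": 0}, {"x": -79, "y": 260, "z": 0, "twist": 0}, {"x": -95, "y": 315, "z": 0, "twist": 0}, {"x": -111, "y": 370, "z": 0, "twist": 0}, {"x": -127, "y": 425, "z": 0, "twist": 0}])

```text
t: 21.65
ee_pos: [0.5506, 0.2563, 0.2995]
orientation: [[0.0, 1.0, -0.001], [1.0, -0.0, -0.001], [-0.001, -0.001, -1.0]]
ft_force: [1.0, 0.8, -1.6]
opening: 0.0217
finger_force: 49.2
```

Call:
carry_out(deltas=[{"x": -16, "y": 50, "z": 0, "twist": 0}, {"x": -31, "y": 100, "z": 0, "twist": 0}, {"x": -41, "y": 132, "z": 0, "twist": 0}, {"x": -41, "y": 132, "z": 0, "twist": 0}, {"x": -41, "y": 132, "z": -30, "twist": 0}, {"x": -41, "y": 132, "z": -50, "twist": 0}, {"x": -41, "y": 132, "z": -50, "twist": 0}])

```text
t: 22.52
ee_pos: [0.5106, 0.3853, 0.2487]
orientation: [[0.001, 1.0, -0.002], [1.0, -0.001, -0.002], [-0.002, -0.002, -1.0]]
ft_force: [-0.7, 0.5, -1.2]
opening: 0.0217
finger_force: 49.2
```

```bash
python3 - <<'E'
from h import *
im,d=cap('side','side6'); s=robot.read_state();print(np.round(s['ee_pos'],4),s['opening'],np.round(s['ft_force'],1))
c=im[215:290,245:335];cv2.imwrite('pics/side6_c.png',cv2.resize(c,None,fx=8,fy=8,interpolation=cv2.INTER_CUBIC)[...,::-1])
E
```

```text
[0.5109 0.386  0.2501] 0.022134179203278793 [ 1.1  0.  -0.2]
```

View pics/side6_c.png

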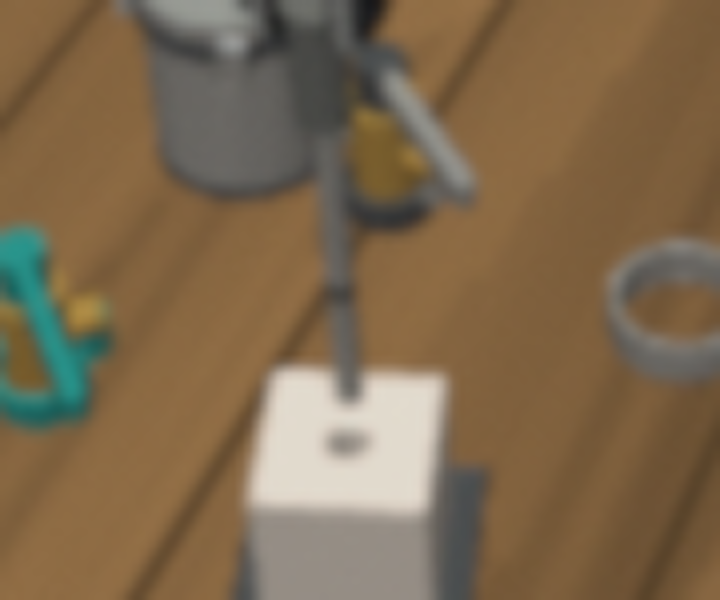

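```bash
python3 - <<'E'
from h import *
a=proj('side',[.5105,.389,.0895]);print(a, 'obs',245+348/8-.44,215+400/8-.44)
for e in np.eye(3)*.005: print(proj('side',np.array([.5105,.389,.0895])+e)-a)
print('hole',ray('side',245+347/8-.44,215+442/8-.44,.07))
# rod centre columns for rows, saturation weighted
im=np.load('pics/side6.npz')['im'];h=cv2.cvtColor(im,cv2.COLOR_RGB2HSV)
for r in range(234,268,2):
    w=np.clip(70-h[r,282:294,1].astype(float),0,None);z=None
    print(r,h[r,282:294,1].tolist(),im[r,282:294,0].tolist(),round((w*np.arange(282,294)).sum()/max(w.sum(),1),2))
print([proj('side',[.5105,.389,z]).round(2).tolist() for z in(.09,.12,.15,.18,.21)])
E
```

```text
[287.7312782  264.34383489] obs 288.06 264.56
[-1.57367131 -0.46580699]
[-0.73112424  1.23667772]
[-0.10457578 -1.17577668]
hole [0.50954187 0.39245296 0.07      ]
234 [17, 12, 14, 16, 21, 53, 100, 139, 155, 159, 159, 160] [89, 84, 89, 98, 97, 97, 102, 110, 117, 120, 119, 118] 284.14
236 [16, 23, 23, 18, 16, 26, 58, 121, 151, 156, 157, 159] [80, 78, 87, 98, 97, 89, 84, 97, 113, 119, 120, 117] 284.6
238 [103, 105, 75, 31, 16, 14, 26, 72, 120, 147, 153, 152] [106, 117, 115, 106, 98, 88, 80, 88, 106, 116, 118, 116] 286.54
240 [134, 127, 98, 49, 21, 17, 11, 12, 28, 54, 68, 70] [137, 137, 125, 109, 99, 88, 70, 65, 73, 81, 86, 84] 287.95
242 [135, 130, 108, 60, 25, 22, 43, 57, 34, 9, 5, 0] [140, 137, 125, 110, 102, 93, 83, 72, 60, 56, 56, 53] 289.89
244 [135, 131, 112, 63, 25, 24, 57, 104, 120, 122, 121, 119] [138, 134, 123, 109, 101, 96, 94, 93, 96, 107, 112, 111] 286.59
246 [135, 133, 119, 75, 29, 21, 50, 106, 131, 132, 132, 132] [138, 136, 129, 115, 104, 97, 92, 103, 123, 133, 135, 135] 286.81
248 [133, 133, 124, 85, 35, 23, 56, 109, 128, 132, 133, 134] [140, 142, 140, 126, 108, 100, 10
[... 546 characters left out ...]
[132, 131, 134, 122, 82, 33, 26, 66, 114, 132, 135, 135] [116, 130, 135, 132, 121, 107, 99, 104, 123, 137, 140, 140] 287.61
260 [82, 86, 91, 91, 71, 36, 25, 55, 96, 111, 113, 112] [152, 154, 152, 148, 133, 112, 102, 107, 128, 145, 149, 150] 287.8
262 [26, 28, 30, 33, 31, 25, 19, 27, 36, 38, 37, 39] [222, 222, 220, 211, 181, 135, 107, 121, 168, 203, 211, 211] 287.21
264 [23, 23, 23, 24, 27, 24, 22, 24, 26, 26, 23, 23] [225, 225, 225, 222, 201, 160, 130, 141, 187, 220, 225, 225] 287.48
266 [23, 23, 23, 23, 23, 26, 26, 25, 23, 24, 23, 23] [225, 225, 226, 225, 223, 219, 214, 216, 222, 225, 225, 225] 287.49
[[287.72, 264.23], [287.08, 257.06], [286.42, 249.65], [285.74, 241.96], [285.03, 233.99]]
```

Tip at crop (348,400) sits just above the holder hole at (347,442). Lowering gently, watching the force.

Call:
carry_out(deltas=[{"x": 0, "y": 0, "z": -10, "twist": 0}, {"x": 0, "y": 0, "z": -16, "twist": 0}, {"x": 0, "y": 0, "z": -19, "twist": 0}, {"x": 0, "y": 0, "z": -22, "twist": 0}, {"x": 0, "y": 0, "z": -25, "twist": 0}, {"x": 0, "y": 0, "z": -25, "twist": 0}])

```text
t: 23.32
ee_pos: [0.5106, 0.387, 0.2254]
orientation: [[0.0, 1.0, -0.0], [1.0, -0.0, -0.0], [-0.0, -0.0, -1.0]]
ft_force: [-0.9, -0.7, -1.5]
opening: 0.0214
finger_force: 49.2
```

Call:
carry_out(deltas=[{"x": 0, "y": 0, "z": -12, "twist": 0}, {"x": 0, "y": 0, "z": -24, "twist": 0}, {"x": 0, "y": 0, "z": -36, "twist": 0}, {"x": 0, "y": 0, "z": -46, "twist": 0}, {"x": 0, "y": 0, "z": -51, "twist": 0}, {"x": 0, "y": 0, "z": -54, "twist": 0}, {"x": 0, "y": 0, "z": -54, "twist": 0}])

```text
t: 24.2
ee_pos: [0.5107, 0.3871, 0.1717]
orientation: [[0.0, 1.0, 0.0], [1.0, -0.0, 0.0], [0.0, 0.0, -1.0]]
ft_force: [0.1, -0.0, -1.4]
opening: 0.0214
finger_force: 49.3
```

Nearly home. Release and retreat.

Call:
carry_out(deltas=[{"x": 0, "y": 0, "z": 0, "twist": 0}, {"x": 0, "y": 0, "z": 0, "twist": 0}, {"x": 0, "y": 0, "z": 0, "twist": 0}, {"x": 0, "y": 0, "z": 30, "twist": 0}, {"x": 0, "y": 0, "z": 70, "twist": 0}, {"x": 0, "y": 0, "z": 110, "twist": 0}], hand=1)

```text
t: 24.95
ee_pos: [0.5106, 0.3869, 0.2829]
orientation: [[-0.0, 1.0, -0.0], [1.0, 0.0, 0.0], [0.0, -0.0, -1.0]]
ft_force: [-0.1, -0.2, -0.4]
opening: 0.0853
finger_force: 0.0
```

Call:
carry_out(deltas=[{"x": -20, "y": -60, "z": 0, "twist": 0}, {"x": -40, "y": -120, "z": 0, "twist": 0}, {"x": -60, "y": -180, "z": 0, "twist": 0}, {"x": -80, "y": -240, "z": 0, "twist": 0}, {"x": -80, "y": -300, "z": 0, "twist": 0}, {"x": -80, "y": -360, "z": 0, "twist": 0}, {"x": -80, "y": -400, "z": 0, "twist": 0}, {"x": -80, "y": -400, "z": 0, "twist": 0}])

```text
t: 25.95
ee_pos: [0.4306, -0.0157, 0.2818]
orientation: [[0.005, 1.0, 0.0], [1.0, -0.005, -0.001], [-0.001, 0.0, -1.0]]
ft_force: [-0.4, 0.4, -0.2]
opening: 0.0856
finger_force: 0.0
```

```bash
python3 - <<'E'
from h import *
im,d=cap('top','top2');P=pts('top',d);hsv=cv2.cvtColor(im,cv2.COLOR_RGB2HSV)
print(np.round(robot.read_state()['ee_pos'],4))
def rep(n,u,v,r,lo,hi):
    m=np.zeros(d.shape,bool);m[v-r:v+r,u-r:u+r]=1
    q=P[m&(P[...,2]>lo)&(P[...,2]<hi)]
    if len(q): print(n,len(q),np.round(np.median(q,0),4),[np.round(t,1) for t in cv2.minEnclosingCircle((q[:,:2]*1000).astype(np.float32))],np.round(cv2.minAreaRect((q[:,:2]*1000).astype(np.float32))[0],1), q[:,2].max())
rep('rod',232,220,15,.15,.25);rep('holder',240,225,25,.06,.078);rep('cup',384,250,15,.045,.07)
rep('jar',332,147,14,.055,.08);rep('ring',290,248,15,.012,.03)
# pan: bare grey square
m=(np.abs(P[...,2]-.035)<.006)&(hsv[...,1]<40)&(hsv[...,2]<190)&(P[...,1]<-.25)&(P[...,1]>-.47)&(P[...,0]>.45)&(P[...,0]<.7)
n,l,st,ce=cv2.connectedComponentsWithStats(m.astype(np.uint8));k=1+np.argmax(st[1:,4])
q=P[l==k][:,:2]*1000;print('pan',st[k],cv2.minAreaRect(q.astype(np.float32)))
cv2.imwrite('pics/crop7.png',cv2.resize(im[145:225,265:445],None,fx=4.4,fy=4.4,interpolation=cv2.INTER_CUBIC)[...,::-1])
E
python3 cocks.py >/dev/null
```

```text
[ 0.4307 -0.0138  0.2818]
rod 87 [0.5099 0.3827 0.1987] [array([510.8, 385.4]), np.float64(12.3)] [510.3 385.8] 0.20506534434533097
holder 389 [0.5037 0.3837 0.0698] [array([509.7, 389.7]), np.float64(44.0)] [509.9 390.5] 0.07636615366909605
jar 160 [0.7465 0.1003 0.07  ] [array([748.8, 101.8]), np.float64(22.3)] [747.5 101.2] 0.07606879029815183
ring 77 [0.4364 0.2388 0.02  ] [array([435.8, 234.4]), np.float64(29.8)] [436.3 234.8] 0.02510659257756842
pan [ 458  170   50   51 2254] ((589.5509643554688, -362.9346923828125), (150.9221954345703, 149.67913818359375), 83.51693725585938)
```

View pics/crop7.png

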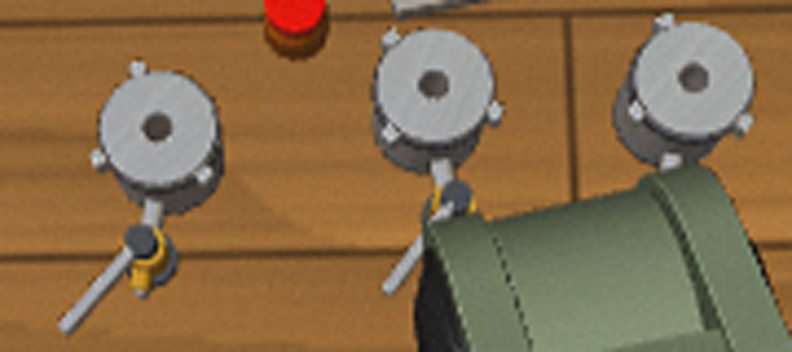

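Crop: pot 1's knob is at (142,240) with lever end (66,327), pot 2's knob at (455,195) with lever end (388,290). The rod stands home and the pots haven't moved. Next I'll work out the cock geometry.

```bash
python3 - <<'E'
from h import *
H=[(.6515,.1958),(.6781,.0073),(.6783,-.1687)]
hp=[(297.5,199.7),(368.8,191.2),(419.3,188.7)];ep=[(280,219.4),(353.3,210.7),(395,197.9)]
for h,a,e in zip(H,hp,ep):
    h=np.array(h);a=ray('top',a[0]-.3,a[1]-.3,.087)[:2];e=ray('top',e[0]-.3,e[1]-.3,.082)[:2]
    v=a-h;w=e-a;ox=np.arctan2(v[1],v[0]);lw=np.arctan2(w[1],w[0])
    hg=h+.075*v/np.hypot(*v); sh=ox-np.pi/2
    print('hinge',a.round(4),'r',np.hypot(*v).round(4),'->',hg.round(4),'outlet dir',np.degrees(ox).round(1),'lever',np.degrees(lw).round(1),'len',np.hypot(*w).round(3),'cock',((lw-ox+np.pi/2+np.pi)%(2*np.pi)-np.pi).round(2))
    print('  lever pt',(hg+.058*w/np.hypot(*w)).round(4),'shut pt',(hg+.058*np.array([np.cos(sh),np.sin(sh)])).round(4),'shut ang',np.degrees(sh).round(1))
E
```

```text
hinge [0.575  0.2064] r 0.0772 -> [0.5772 0.2061] outlet dir 172.1 lever 137.7 len 0.078 cock 0.97
  lever pt [0.5343 0.2451] shut pt [0.5852 0.2636] shut ang 82.1
hinge [ 0.5971 -0.007 ] r 0.0823 -> [ 0.6042 -0.0057] outlet dir -170.0 lever 140.4 len 0.074 cock 0.71
  lever pt [0.5596 0.0313] shut pt [0.5942 0.0514] shut ang -260.0
hinge [ 0.6019 -0.1573] r 0.0772 -> [ 0.6041 -0.1577] outlet dir 171.5 lever 109.5 len 0.077 cock 0.49
  lever pt [ 0.5848 -0.103 ] shut pt [ 0.6127 -0.1003] shut ang 81.5
```

Call:
carry_out(deltas=[{"x": 10, "y": 55, "z": 0, "twist": 0}, {"x": 20, "y": 110, "z": 0, "twist": 0}, {"x": 30, "y": 165, "z": 0, "twist": 0}, {"x": 40, "y": 220, "z": 0, "twist": 0}, {"x": 46, "y": 267, "z": -30, "twist": 0}, {"x": 46, "y": 267, "z": -80, "twist": 0}, {"x": 46, "y": 267, "z": -130, "twist": 0}, {"x": 46, "y": 267, "z": -170, "twist": 0}], hand=0)

```text
t: 27.0
ee_pos: [0.4755, 0.2554, 0.1098]
orientation: [[-0.002, 1.0, -0.001], [1.0, 0.002, 0.0], [0.0, -0.001, -1.0]]
ft_force: [0.6, 0.2, -0.1]
opening: -0.0
finger_force: 0.0
```

Call:
carry_out(deltas=[{"x": 0, "y": 0, "z": -25, "twist": 0}, {"x": 0, "y": 0, "z": -34, "twist": 0}, {"x": 0, "y": 0, "z": -34, "twist": 0}])

```text
t: 27.38
ee_pos: [0.4764, 0.2548, 0.0778]
orientation: [[-0.001, 1.0, -0.0], [1.0, 0.001, 0.0], [0.0, -0.0, -1.0]]
ft_force: [0.1, -0.2, 0.6]
opening: 0.0002
finger_force: 0.0
```

Now push +x to about 0.557.

Call:
carry_out(deltas=[{"x": 12, "y": -2, "z": 0, "twist": 0}, {"x": 24, "y": -2, "z": 0, "twist": 0}, {"x": 36, "y": -2, "z": 0, "twist": 0}, {"x": 48, "y": -2, "z": 0, "twist": 0}, {"x": 58, "y": -2, "z": 0, "twist": 0}, {"x": 68, "y": -2, "z": 0, "twist": 0}, {"x": 76, "y": -2, "z": 0, "twist": 0}, {"x": 80, "y": -2, "z": 0, "twist": 0}])

```text
t: 28.38
ee_pos: [0.5571, 0.252, 0.0775]
orientation: [[0.0, 1.0, -0.0], [1.0, -0.0, 0.0], [0.0, -0.0, -1.0]]
ft_force: [0.2, 0.3, 0.2]
opening: -0.0002
finger_force: 0.0
```

Call:
carry_out(deltas=[{"x": 3, "y": 0, "z": 0, "twist": 0}, {"x": 6, "y": 0, "z": 0, "twist": 0}, {"x": 6, "y": 0, "z": 0, "twist": 0}])

```text
t: 28.75
ee_pos: [0.5628, 0.252, 0.0776]
orientation: [[0.0, 1.0, -0.0], [1.0, -0.0, -0.0], [-0.0, -0.0, -1.0]]
ft_force: [-0.2, -0.7, 0.3]
opening: 0.0004
finger_force: 0.0
```

Call:
carry_out(deltas=[{"x": 3, "y": 0, "z": 0, "twist": 0}, {"x": 5, "y": 0, "z": 0, "twist": 0}])

```text
t: 29.0
ee_pos: [0.5679, 0.252, 0.0776]
orientation: [[0.0, 1.0, 0.0], [1.0, -0.0, -0.0], [-0.0, 0.0, -1.0]]
ft_force: [0.3, 0.0, 0.2]
opening: -0.0003
finger_force: 0.0
```

```bash
python3 - <<'E'
from h import *
im,d=cap('side','side8');im2,_=cap('top','top8');print(robot.read_state()['ft_force'].round(1))
u,v=np.round(proj('side',[.575,.23,.08])).astype(int);a=cv2.resize(im[v-35:v+35,u-45:u+45],(720,560),interpolation=cv2.INTER_CUBIC)
u,v=np.round(proj('top',[.575,.23,.08])).astype(int);b=cv2.resize(im2[v-35:v+35,u-45:u+45],(720,560),interpolation=cv2.INTER_CUBIC)
cv2.imwrite('pics/c8.png',cv2.resize(np.hstack([a,b]),(800,311),interpolation=cv2.INTER_AREA)[...,::-1])
E
```

```text
[-0.6  0.2  0.6]
```

View pics/c8.png

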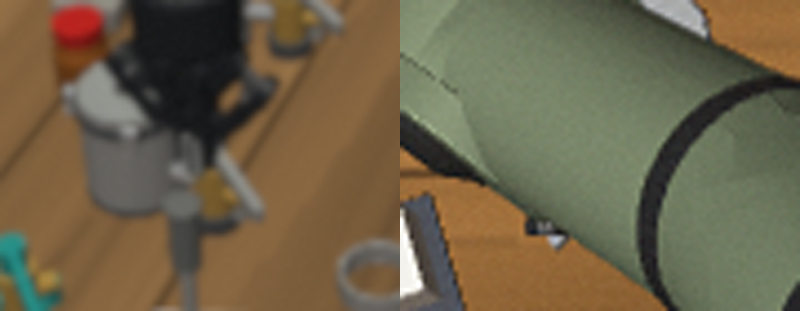

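```bash
python3 - <<'E'
from h import *
z=np.load('pics/top8.npz');P=pts('top',z['d']);hsv=cv2.cvtColor(z['im'],cv2.COLOR_RGB2HSV)
m=(P[...,2]>.066)&(P[...,2]<.09)&(P[...,0]>.45)&(P[...,0]<.66)&(P[...,1]>.2)&(P[...,1]<.31)&(hsv[...,1]<80)
for a,b,c in zip(P[m].round(3).tolist(),np.argwhere(m).tolist(),z['im'][m].tolist()): print(a,b,c)
z=np.load('pics/side8.npz');Q=pts('side',z['d'])
m=(np.hypot(Q[...,0]-.568,Q[...,1]-.252)<.035)&(Q[...,2]>.02)&(Q[...,2]<.13)
q=Q[m];print(len(q),q[np.argsort(q[:,2])][:12].round(3).tolist())
print(proj('side',[.568,.252,.06]),proj('side',[.5772,.2061,.08]),proj('side',[.535,.245,.08]))
u,v=np.round(proj('side',[.575,.23,.08])).astype(int);print(u-45,v-35)
E
```

```text
[0.521, 0.264, 0.081] [218, 278] [165, 149, 136]
[0.521, 0.262, 0.079] [218, 279] [156, 162, 174]
[0.52, 0.258, 0.084] [218, 280] [165, 170, 179]
[0.52, 0.255, 0.082] [218, 281] [141, 138, 137]
[0.521, 0.253, 0.079] [218, 282] [65, 62, 62]
[0.518, 0.265, 0.078] [219, 278] [160, 134, 111]
[0.517, 0.261, 0.082] [219, 279] [172, 174, 186]
[0.516, 0.257, 0.089] [219, 280] [165, 168, 174]
[0.518, 0.256, 0.078] [219, 281] [95, 95, 93]
[0.515, 0.262, 0.079] [220, 279] [142, 127, 109]
[0.514, 0.258, 0.083] [220, 280] [95, 95, 96]
170 [[0.571, 0.226, 0.02], [0.576, 0.224, 0.021], [0.572, 0.222, 0.021], [0.569, 0.221, 0.021], [0.579, 0.225, 0.022], [0.565, 0.222, 0.023], [0.554, 0.223, 0.023], [0.579, 0.223, 0.024], [0.576, 0.222, 0.024], [0.55, 0.222, 0.024], [0.567, 0.219, 0.024], [0.573, 0.221, 0.025]]
[289.91313875 235.7395177 ] [292.80630681 221.61765131] [299.85365968 232.32647195]
245 191
```

```bash
python3 - <<'E'
from h import *
z=np.load('pics/side8.npz');Q=pts('side',z['d']);im=z['im']
for r in range(212,238,2): print(r,[(c,*(Q[r,c]*1000).round().astype(int).tolist(),int(im[r,c].max())) for c in range(284,302,3)])
E
```

```text
212 [(284, 573, 269, 173, 25), (287, 567, 260, 168, 26), (290, 552, 269, 180, 23), (293, 544, 265, 179, 30), (296, 629, 72, 0, 124), (299, 529, 256, 176, 87)]
214 [(284, 574, 269, 165, 25), (287, 577, 242, 142, 27), (290, 553, 269, 171, 25), (293, 551, 252, 158, 39), (296, 622, 88, 5, 115), (299, 527, 260, 172, 49)]
216 [(284, 577, 264, 152, 27), (287, 572, 253, 145, 30), (290, 554, 269, 163, 25), (293, 553, 249, 147, 36), (296, 542, 252, 153, 55), (299, 525, 265, 169, 27)]
218 [(284, 578, 263, 142, 27), (287, 569, 260, 143, 28), (290, 557, 264, 150, 25), (293, 549, 258, 147, 33), (296, 536, 263, 156, 29), (299, 527, 262, 157, 40)]
220 [(284, 579, 262, 133, 40), (287, 571, 258, 132, 43), (290, 558, 262, 140, 27), (293, 548, 261, 142, 25), (296, 538, 262, 146, 37), (299, 599, 113, 3, 108)]
222 [(284, 611, 206, 67, 58), (287, 569, 263, 129, 78), (290, 559, 261, 131, 38), (293, 555, 250, 122, 32), (296, 605, 126, 2, 88), (299, 594, 123, 3, 134)]
224 [(284, 612, 204, 57, 62), (287, 569, 264, 121, 76), (290, 560, 260, 121, 53), (293, 554, 253, 117, 53), (296, 565, 208, 74, 119), (299, 593
[... 278 characters left out ...]
 85), (296, 554, 233, 83, 141), (299, 582, 152, 3, 107)]
230 [(284, 610, 212, 36, 117), (287, 597, 214, 43, 113), (290, 560, 263, 98, 99), (293, 569, 224, 61, 119), (296, 552, 237, 78, 121), (299, 541, 238, 82, 127)]
232 [(284, 611, 211, 26, 81), (287, 611, 190, 8, 98), (290, 583, 221, 44, 114), (293, 572, 220, 47, 113), (296, 563, 217, 47, 105), (299, 538, 244, 79, 140)]
234 [(284, 518, 380, 200, 97), (287, 508, 382, 204, 104), (290, 583, 222, 36, 112), (293, 572, 221, 39, 114), (296, 562, 218, 39, 141), (299, 535, 252, 79, 126)]
236 [(284, 516, 387, 199, 106), (287, 506, 386, 202, 107), (290, 499, 383, 201, 104), (293, 571, 224, 32, 114), (296, 565, 215, 26, 112), (299, 550, 222, 37, 103)]
```

The fingers passed over the lever. The side-view depth puts the closed fingertips at z ≈ 0.098 when ee z is 0.0776, about 20 mm above the reported TCP, and the lever end is still at (0.518,0.260). I'll back off, go 36 mm lower and repeat.

Call:
carry_out(deltas=[{"x": -40, "y": 5, "z": 0, "twist": 0}, {"x": -80, "y": 10, "z": 0, "twist": 0}, {"x": -96, "y": 10, "z": 0, "twist": 0}, {"x": -96, "y": 10, "z": -15, "twist": 0}, {"x": -96, "y": 10, "z": -30, "twist": 0}, {"x": -96, "y": 10, "z": -36, "twist": 0}, {"x": -96, "y": 10, "z": -36, "twist": 0}])

```text
t: 29.98
ee_pos: [0.4717, 0.2618, 0.0408]
orientation: [[0.0, 1.0, -0.001], [1.0, -0.0, -0.0], [-0.0, -0.001, -1.0]]
ft_force: [-0.2, 0.7, -0.7]
opening: 0.0001
finger_force: 0.0
```

Call:
carry_out(deltas=[{"x": 15, "y": 0, "z": 0, "twist": 0}, {"x": 27, "y": 0, "z": 0, "twist": 0}, {"x": 39, "y": 0, "z": 0, "twist": 0}, {"x": 49, "y": 0, "z": 0, "twist": 0}])

```text
t: 30.48
ee_pos: [0.5213, 0.2623, 0.0416]
orientation: [[-0.0, 1.0, -0.001], [1.0, 0.0, 0.0], [0.0, -0.001, -1.0]]
ft_force: [-2.3, -0.1, 0.3]
opening: -0.0
finger_force: 1.1
```

Contact with the lever (−2.3 N). Continuing.

Call:
carry_out(deltas=[{"x": 10, "y": 0, "z": 0, "twist": 0}, {"x": 20, "y": 0, "z": 0, "twist": 0}, {"x": 30, "y": -2, "z": 0, "twist": 0}, {"x": 36, "y": -4, "z": 0, "twist": 0}, {"x": 39, "y": -4, "z": 0, "twist": 0}])

```text
t: 31.1
ee_pos: [0.56, 0.2577, 0.0416]
orientation: [[0.0, 1.0, -0.0], [1.0, -0.0, -0.0], [-0.0, -0.0, -1.0]]
ft_force: [-2.7, 0.6, -0.2]
opening: 0.0001
finger_force: 1.5
```

Call:
carry_out(deltas=[{"x": 2, "y": 0, "z": 0, "twist": 0}, {"x": 4, "y": 0, "z": 0, "twist": 0}, {"x": 4, "y": 0, "z": 0, "twist": 0}])

```text
t: 31.48
ee_pos: [0.5638, 0.2579, 0.0416]
orientation: [[0.0, 1.0, 0.0], [1.0, -0.0, -0.0], [-0.0, 0.0, -1.0]]
ft_force: [-1.0, 0.4, -0.6]
opening: 0.0001
finger_force: 0.7
```

Call:
carry_out(deltas=[{"x": 2, "y": 0, "z": 0, "twist": 0}, {"x": 4, "y": 0, "z": 0, "twist": 0}, {"x": 4, "y": 0, "z": 0, "twist": 0}])

```text
t: 31.85
ee_pos: [0.5668, 0.2579, 0.0414]
orientation: [[-0.0, 1.0, -0.002], [1.0, 0.0, -0.001], [-0.001, -0.002, -1.0]]
ft_force: [-9.4, -2.1, 3.5]
opening: 0.0
finger_force: 4.7
```

Call:
carry_out(deltas=[{"x": 2, "y": 0, "z": 0, "twist": 0}, {"x": 4, "y": 0, "z": 0, "twist": 0}, {"x": 4, "y": 0, "z": 0, "twist": 0}])

```text
t: 32.22
ee_pos: [0.5694, 0.2596, 0.0414]
orientation: [[-0.002, 1.0, -0.003], [1.0, 0.002, 0.001], [0.001, -0.003, -1.0]]
ft_force: [-17.6, 4.9, 5.4]
opening: -0.0003
finger_force: 9.0
```

Stop reached on cock 1 (17.6 N). Moving to cock 2.

Call:
carry_out(deltas=[{"x": -40, "y": 0, "z": 0, "twist": 0}, {"x": -80, "y": 0, "z": 30, "twist": 0}, {"x": -82, "y": -55, "z": 70, "twist": 0}, {"x": -82, "y": -110, "z": 80, "twist": 0}, {"x": -82, "y": -165, "z": 80, "twist": 0}, {"x": -82, "y": -210, "z": 60, "twist": 0}, {"x": -82, "y": -210, "z": 20, "twist": 0}, {"x": -82, "y": -210, "z": 0, "twist": 0}])

```text
t: 33.22
ee_pos: [0.4898, 0.0471, 0.0404]
orientation: [[0.001, 1.0, -0.0], [1.0, -0.001, 0.0], [0.0, -0.0, -1.0]]
ft_force: [0.9, 0.7, -0.5]
opening: -0.0001
finger_force: 0.0
```

Call:
carry_out(deltas=[{"x": 0, "y": 0, "z": 0, "twist": 0}, {"x": 15, "y": 0, "z": 0, "twist": 0}, {"x": 30, "y": 0, "z": 0, "twist": 0}, {"x": 42, "y": 0, "z": 0, "twist": 0}])

```text
t: 33.72
ee_pos: [0.5309, 0.0494, 0.0425]
orientation: [[-0.001, 1.0, -0.002], [1.0, 0.001, 0.001], [0.001, -0.002, -1.0]]
ft_force: [-20.2, 13.3, 9.4]
opening: 0.0001
finger_force: 11.7
```

Call:
carry_out(deltas=[{"x": 10, "y": 0, "z": 0, "twist": 0}, {"x": 20, "y": 0, "z": 0, "twist": 0}, {"x": 30, "y": 0, "z": 0, "twist": 0}, {"x": 35, "y": -2, "z": 0, "twist": 0}, {"x": 35, "y": -2, "z": 0, "twist": 0}])

```text
t: 34.35
ee_pos: [0.566, 0.0486, 0.0426]
orientation: [[-0.002, 1.0, -0.001], [1.0, 0.002, 0.003], [0.003, -0.001, -1.0]]
ft_force: [-10.1, 11.4, 6.2]
opening: 0.0001
finger_force: 7.7
```

Forces are higher than expected (−20, 13 N). I'll back off and check the geometry numerically.

Call:
carry_out(deltas=[{"x": -40, "y": 0, "z": 0, "twist": 0}, {"x": -80, "y": 0, "z": 20, "twist": 0}, {"x": -90, "y": 0, "z": 70, "twist": 0}, {"x": -95, "y": 50, "z": 130, "twist": 0}, {"x": -100, "y": 105, "z": 180, "twist": 0}, {"x": -100, "y": 160, "z": 220, "twist": 0}, {"x": -100, "y": 220, "z": 240, "twist": 0}, {"x": -100, "y": 280, "z": 240, "twist": 0}])

```text
t: 35.35
ee_pos: [0.4672, 0.3004, 0.2806]
orientation: [[0.001, 1.0, 0.004], [1.0, -0.001, 0.002], [0.002, 0.004, -1.0]]
ft_force: [1.1, -0.0, 0.4]
opening: 0.0001
finger_force: 0.0
```

```bash
python3 - <<'E'
from h import *
im,d=cap('top','top9')
cv2.imwrite('pics/c9.png',cv2.resize(im[140:265,265:445],None,fx=4.4,fy=4.4,interpolation=cv2.INTER_CUBIC)[...,::-1])
E
```

```text
(no output)
```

View pics/c9.png

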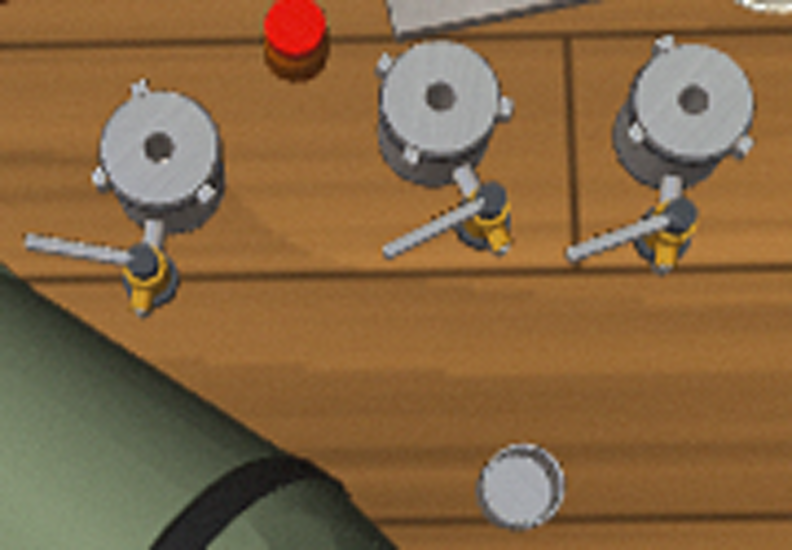

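Crop c9: pot 1's lever is across the outlet, (142,258) to (28,242). Pot 2 has rotated a little, with its knob at (490,197), hole (440,97) and lever end (388,253). Pot 3's knob is at (678,213) with lever end (572,255). Recomputing.

```bash
cat > geo.py <<'E'
from h import *
def geo(items,o,f=4.4):
    px=lambda p:(o[0]+(p[0]+.5)/f-.5,o[1]+(p[1]+.5)/f-.5)
    for hp,ap,ep in items:
        h=ray('top',*px(hp),.1)[:2];a=ray('top',*px(ap),.087)[:2];e=ray('top',*px(ep),.082)[:2]
        v=a-h;w=e-a;ox=np.arctan2(v[1],v[0]);lw=np.arctan2(w[1],w[0]);hg=h+.075*v/np.hypot(*v);sh=ox-np.pi/2
        print('hole',h.round(4),'hinge',a.round(4),hg.round(4),'end',e.round(4),'lever',np.degrees(lw).round(1),'len',np.hypot(*w).round(3),'cock',((lw-ox+np.pi/2+np.pi)%(2*np.pi)-np.pi).round(2),'shutang',np.degrees(sh).round(1))
if __name__=='__main__':
    geo([((158,147),(142,258),(28,242)),((440,97),(490,197),(388,253)),((693,99),(678,213),(572,255))],(265,140))
    z=np.load('pics/top9.npz');P=pts('top',z['d']);hsv=cv2.cvtColor(z['im'],cv2.COLOR_RGB2HSV)
    m=np.zeros(z['d'].shape,bool);m[235:265,365:400]=1
    q=P[m&(P[...,2]>.045)&(P[...,2]<.07)];print('cup',cv2.minEnclosingCircle((q[:,:2]*1000).astype(np.float32)))
E
python3 geo.py
```

```text
hole [0.6528 0.1953] hinge [0.5785 0.2074] [0.5787 0.2073] end [0.5921 0.2861] lever 80.2 len 0.08 cock -0.01 shutang 80.8
hole [0.6841 0.0028] hinge [ 0.6166 -0.0299] [ 0.6166 -0.0299] end [0.58   0.0401] lever 117.6 len 0.079 cock 0.03 shutang -244.1
hole [ 0.6792 -0.1684] hinge [ 0.6031 -0.1565] [ 0.6051 -0.1568] end [ 0.5764 -0.0844] lever 110.3 len 0.077 cock 0.51 shutang 81.1
cup ((424.0361633300781, -48.09182357788086), 28.044246673583984)
```

Cocks 1 and 2 read about 0 (shut). Now cock 3, which is at 0.51 rad.

Call:
carry_out(deltas=[{"x": 10, "y": -55, "z": 0, "twist": 0}, {"x": 20, "y": -115, "z": 0, "twist": 0}, {"x": 30, "y": -175, "z": 0, "twist": 0}, {"x": 40, "y": -235, "z": 0, "twist": 0}, {"x": 50, "y": -295, "z": 0, "twist": 0}, {"x": 60, "y": -350, "z": -20, "twist": 0}, {"x": 68, "y": -400, "z": -60, "twist": 0}, {"x": 68, "y": -403, "z": -110, "twist": 0}])

```text
t: 36.4
ee_pos: [0.5356, -0.1085, 0.1676]
orientation: [[0.005, 1.0, 0.003], [1.0, -0.005, -0.002], [-0.002, 0.003, -1.0]]
ft_force: [0.5, 0.2, -0.4]
opening: 0.0003
finger_force: 0.0
```

Call:
carry_out(deltas=[{"x": 0, "y": 0, "z": -50, "twist": 0}, {"x": 0, "y": 0, "z": -100, "twist": 0}, {"x": 0, "y": 0, "z": -129, "twist": 0}, {"x": 0, "y": 0, "z": -129, "twist": 0}, {"x": 10, "y": 0, "z": -129, "twist": 0}, {"x": 20, "y": 0, "z": -129, "twist": 0}, {"x": 30, "y": 0, "z": -129, "twist": 0}, {"x": 38, "y": 0, "z": -129, "twist": 0}])

```text
t: 37.4
ee_pos: [0.5733, -0.1045, 0.0386]
orientation: [[0.0, 1.0, -0.0], [1.0, -0.0, 0.0], [0.0, -0.0, -1.0]]
ft_force: [-3.7, 0.8, -0.3]
opening: 0.0001
finger_force: 1.4
```

Call:
carry_out(deltas=[{"x": 6, "y": 0, "z": 0, "twist": 0}, {"x": 12, "y": 0, "z": 0, "twist": 0}, {"x": 17, "y": 0, "z": 0, "twist": 0}, {"x": 20, "y": 0, "z": 0, "twist": 0}, {"x": 20, "y": 0, "z": 0, "twist": 0}])

```text
t: 38.02
ee_pos: [0.5922, -0.1043, 0.0381]
orientation: [[-0.0, 1.0, -0.002], [1.0, 0.0, 0.0], [0.0, -0.002, -1.0]]
ft_force: [-6.9, 3.2, 2.6]
opening: 0.0001
finger_force: 3.7
```

Call:
carry_out(deltas=[{"x": 2, "y": 0, "z": 0, "twist": 0}, {"x": 4, "y": 0, "z": 0, "twist": 0}, {"x": 4, "y": 0, "z": 0, "twist": 0}])

```text
t: 38.4
ee_pos: [0.5938, -0.1036, 0.0378]
orientation: [[-0.001, 1.0, -0.006], [1.0, 0.001, 0.0], [0.0, -0.006, -1.0]]
ft_force: [-22.9, 8.2, 13.3]
opening: 0.0001
finger_force: 12.0
```

Cock 3 is at its stop. Retreat to the right, then check cock 3 and the cup.

Call:
carry_out(deltas=[{"x": -40, "y": 0, "z": 0, "twist": 0}, {"x": -60, "y": 0, "z": 40, "twist": 0}, {"x": -60, "y": 0, "z": 100, "twist": 0}, {"x": -60, "y": -40, "z": 150, "twist": 0}, {"x": -60, "y": -100, "z": 190, "twist": 0}, {"x": -60, "y": -160, "z": 210, "twist": 0}, {"x": -60, "y": -220, "z": 210, "twist": 0}, {"x": -60, "y": -260, "z": 210, "twist": 0}], hand=1)

```text
t: 39.4
ee_pos: [0.5364, -0.368, 0.2491]
orientation: [[0.002, 1.0, 0.001], [1.0, -0.002, -0.002], [-0.002, 0.001, -1.0]]
ft_force: [0.8, 0.3, 0.2]
opening: 0.0852
finger_force: 0.0
```

```bash
python3 - <<'E'
from h import *
im,d=cap('top','top10');print(robot.read_state()['ee_pos'].round(4))
P=pts('top',d);m=np.zeros(d.shape,bool);m[225:275,350:420]=1
q=P[m&(P[...,2]>.045)&(P[...,2]<.07)];print('cup',len(q),cv2.minEnclosingCircle((q[:,:2]*1000).astype(np.float32)))
cv2.imwrite('pics/c10.png',cv2.resize(im[140:265,265:445],None,fx=4.4,fy=4.4,interpolation=cv2.INTER_CUBIC)[...,::-1])
E
```

```text
[ 0.5348 -0.3744  0.2482]
cup 79 ((423.6022033691406, -47.74123001098633), 27.928237915039062)
```

View pics/c10.png

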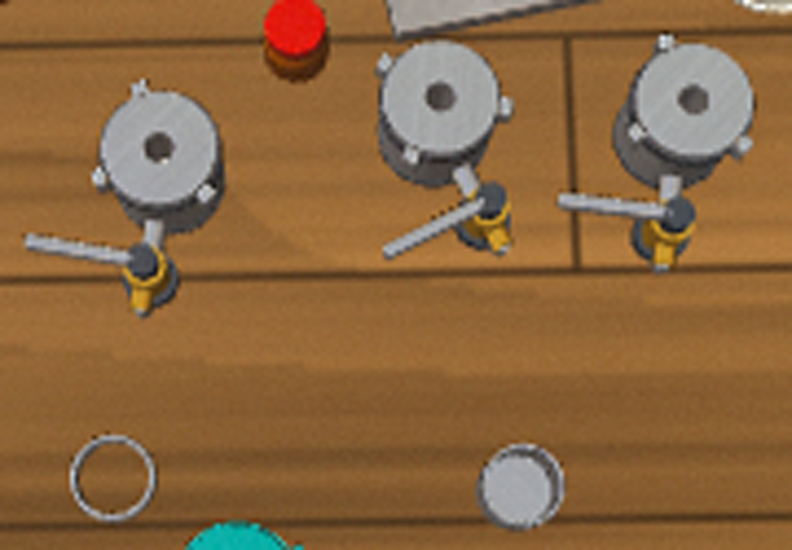

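Pot 3's lever is now across its outlet: knob (678,213), end (560,200). The cup is unmoved at crop (521,487). Checking the cocks and moving to the cup.

```bash
python3 - <<'E'
from geo import *
geo([((158,147),(142,258),(28,242)),((440,97),(490,197),(388,253)),((693,99),(678,213),(560,200))],(265,140))
z=np.load('pics/top10.npz');P=pts('top',z['d']);hsv=cv2.cvtColor(z['im'],cv2.COLOR_RGB2HSV)
for hg,e in (((.5785,.2073),(.592,.286)),((.6166,-.0299),(.58,.040)),((.605,-.157),(.613,-.08))):
    hg=np.array(hg);w=np.array(e)-hg;w/=np.hypot(*w);D=P[...,:2]-hg;t=D@w;s=D@np.array([-w[1],w[0]])
    q=P[(t>.02)&(t<.075)&(abs(s)<.014)&(P[...,2]>.07)&(P[...,2]<.09)][:,:2]
    vx,vy=cv2.fitLine(q.astype(np.float32),cv2.DIST_HUBER,0,.001,.001).ravel()[:2];print(len(q),np.degrees(np.arctan2(vy,vx)).round(1))
E
```

```text
hole [0.6528 0.1953] hinge [0.5785 0.2074] [0.5787 0.2073] end [0.5921 0.2861] lever 80.2 len 0.08 cock -0.01 shutang 80.8
hole [0.6841 0.0028] hinge [ 0.6166 -0.0299] [ 0.6166 -0.0299] end [0.58   0.0401] lever 117.6 len 0.079 cock 0.03 shutang -244.1
hole [ 0.6792 -0.1684] hinge [ 0.6031 -0.1565] [ 0.6051 -0.1568] end [ 0.6148 -0.078 ] lever 81.6 len 0.079 cock 0.01 shutang 81.1
68 79.9
67 -64.1
72 79.3
```

Call:
carry_out(deltas=[{"x": -15, "y": 50, "z": 0, "twist": 0}, {"x": -35, "y": 110, "z": 0, "twist": 0}, {"x": -55, "y": 170, "z": 0, "twist": 0}, {"x": -75, "y": 230, "z": 0, "twist": 0}, {"x": -95, "y": 285, "z": 0, "twist": 0}, {"x": -110, "y": 316, "z": 0, "twist": 0}, {"x": -110, "y": 316, "z": 0, "twist": 0}, {"x": -110, "y": 316, "z": 0, "twist": 0}])

```text
t: 40.45
ee_pos: [0.4273, -0.0493, 0.2486]
orientation: [[0.001, 1.0, 0.001], [1.0, -0.001, -0.0], [-0.0, 0.001, -1.0]]
ft_force: [0.5, -0.6, -0.3]
opening: 0.0856
finger_force: 0.0
```

All three cocks shut to within about 0.03 rad. Descending on the cup.

Call:
carry_out(deltas=[{"x": -3, "y": 1, "z": -50, "twist": 0}, {"x": -3, "y": 1, "z": -100, "twist": 0}, {"x": -3, "y": 1, "z": -150, "twist": 0}, {"x": -3, "y": 1, "z": -185, "twist": 0}, {"x": -3, "y": 1, "z": -200, "twist": 0}, {"x": -3, "y": 1, "z": -212, "twist": 0}, {"x": -3, "y": 1, "z": -220, "twist": 0}, {"x": -3, "y": 1, "z": -220, "twist": 0}])

```text
t: 41.45
ee_pos: [0.424, -0.0477, 0.0285]
orientation: [[0.0, 1.0, 0.0], [1.0, -0.0, -0.0], [-0.0, 0.0, -1.0]]
ft_force: [-0.7, -0.0, -0.3]
opening: 0.0855
finger_force: 0.0
```

Call:
carry_out(deltas=[{"x": 0, "y": 0, "z": -6, "twist": 0}, {"x": 0, "y": 0, "z": -12, "twist": 0}, {"x": 0, "y": 0, "z": -16, "twist": 0}, {"x": 0, "y": 0, "z": -16, "twist": 0}])

```text
t: 41.95
ee_pos: [0.4236, -0.0475, 0.0121]
orientation: [[-0.0, 1.0, -0.001], [1.0, 0.0, -0.0], [-0.0, -0.001, -1.0]]
ft_force: [-0.2, 0.2, -0.7]
opening: 0.0856
finger_force: 0.0
```

Call:
carry_out(deltas=[{"x": 0, "y": 0, "z": 0, "twist": 0}, {"x": 0, "y": 0, "z": 0, "twist": 0}, {"x": 0, "y": 0, "z": 0, "twist": 0}, {"x": 0, "y": 0, "z": 0, "twist": 0}, {"x": 0, "y": 0, "z": 0, "twist": 0}, {"x": 0, "y": 0, "z": 0, "twist": 0}], hand=0, force=40)

```text
t: 42.7
ee_pos: [0.4239, -0.0475, 0.0127]
orientation: [[-0.0, 1.0, 0.0], [1.0, 0.0, -0.0], [-0.0, 0.0, -1.0]]
ft_force: [-2.3, -0.1, 11.4]
opening: 0.0551
finger_force: 40.0
```

Call:
carry_out(deltas=[{"x": 0, "y": 0, "z": 20, "twist": 0}, {"x": 0, "y": 0, "z": 50, "twist": 0}, {"x": 0, "y": 0, "z": 90, "twist": 0}, {"x": 0, "y": 0, "z": 110, "twist": 0}, {"x": 0, "y": 0, "z": 110, "twist": 0}])

```text
t: 43.32
ee_pos: [0.4244, -0.0479, 0.1234]
orientation: [[0.001, 1.0, 0.002], [1.0, -0.001, -0.001], [-0.001, 0.002, -1.0]]
ft_force: [-0.9, -0.9, -2.4]
opening: 0.0548
finger_force: 43.5
```

```bash
python3 - <<'E'
from h import *
im,d=cap('side','side11');Q=pts('side',d);s=robot.read_state();print(s['ee_pos'].round(4),s['opening'],s['finger_force'])
m=(np.hypot(Q[...,0]-.424,Q[...,1]+.0475)<.045)&(Q[...,2]>.02)
q=Q[m];o=np.argsort(q[:,2]);print(len(q),(q[o][::6]*1000).round().astype(int).tolist()[:20],im[m][o][::6].tolist()[:20])
E
```

```text
[ 0.4238 -0.0479  0.1224] 0.055306341269480856 43.47034256905317
1652 [[423, -24, 111], [438, -26, 115], [417, -18, 117], [425, -19, 119], [396, -47, 120], [434, -24, 121], [419, -21, 123], [396, -45, 126], [402, -28, 127], [412, -21, 129], [443, -27, 131], [409, -23, 133], [398, -38, 135], [423, -20, 136], [404, -32, 137], [397, -45, 139], [428, -24, 141], [426, -17, 142], [424, -75, 144], [399, -36, 145]] [[105, 97, 88], [97, 91, 85], [105, 98, 91], [101, 97, 92], [99, 81, 63], [96, 93, 89], [99, 97, 93], [100, 82, 65], [90, 88, 84], [97, 95, 91], [87, 84, 79], [97, 94, 91], [85, 79, 73], [98, 96, 92], [92, 90, 86], [87, 81, 72], [98, 96, 92], [98, 96, 92], [102, 99, 94], [82, 80, 76]]
```

Cup held. Carrying it to the pan middle at (0.590,−0.363).

Call:
carry_out(deltas=[{"x": 20, "y": -40, "z": 0, "twist": 0}, {"x": 48, "y": -92, "z": 0, "twist": 0}, {"x": 75, "y": -144, "z": 0, "twist": 0}, {"x": 103, "y": -196, "z": 0, "twist": 0}, {"x": 131, "y": -248, "z": 0, "twist": 0}, {"x": 155, "y": -295, "z": 0, "twist": 0}, {"x": 166, "y": -315, "z": 0, "twist": 0}, {"x": 166, "y": -315, "z": 0, "twist": 0}])

```text
t: 44.38
ee_pos: [0.5893, -0.3634, 0.1198]
orientation: [[0.002, 1.0, -0.002], [1.0, -0.002, 0.001], [0.001, -0.002, -1.0]]
ft_force: [-0.7, 1.2, -1.7]
opening: 0.0548
finger_force: 43.4
```

Call:
carry_out(deltas=[{"x": 0, "y": 0, "z": -20, "twist": 0}, {"x": 0, "y": 0, "z": -40, "twist": 0}, {"x": 0, "y": 0, "z": -58, "twist": 0}, {"x": 0, "y": 0, "z": -66, "twist": 0}, {"x": 0, "y": 0, "z": -66, "twist": 0}, {"x": 0, "y": 0, "z": -66, "twist": 0}])

```text
t: 45.12
ee_pos: [0.5901, -0.3627, 0.057]
orientation: [[0.0, 1.0, 0.001], [1.0, -0.0, -0.001], [-0.001, 0.001, -1.0]]
ft_force: [-0.1, -0.4, -0.9]
opening: 0.0547
finger_force: 43.4
```

```bash
python3 - <<'E'
from h import *
im,d=cap('side','side12');Q=pts('side',d);s=robot.read_state();print(s['ee_pos'].round(4),s['opening'],s['finger_force'])
m=(np.hypot(Q[...,0]-.59,Q[...,1]+.363)<.03)&(Q[...,2]>.041)
q=Q[m];print(len(q),q[:,2].min(),np.percentile(q[:,2],5))
E
```

```text
[ 0.5902 -0.3627  0.0571] 0.054855705472775164 43.412521965801716
321 0.04508215484008915 0.0538044659131679
```

Still held, with the bottom about 9 mm above the pan. Lower gently until contact.

Call:
carry_out(deltas=[{"x": 0, "y": 0, "z": -3, "twist": 0}, {"x": 0, "y": 0, "z": -6, "twist": 0}, {"x": 0, "y": 0, "z": -8, "twist": 0}, {"x": 0, "y": 0, "z": -9, "twist": 0}, {"x": 0, "y": 0, "z": -9, "twist": 0}])

```text
t: 45.8
ee_pos: [0.5897, -0.3625, 0.0479]
orientation: [[0.0, 1.0, -0.0], [1.0, -0.0, -0.0], [-0.0, -0.0, -1.0]]
ft_force: [-3.8, 1.5, 8.1]
opening: 0.0547
finger_force: 44.2
```

Touched down. Release and retreat.

Call:
carry_out(deltas=[{"x": 0, "y": 0, "z": 0, "twist": 0}, {"x": 0, "y": 0, "z": 0, "twist": 0}, {"x": 0, "y": 0, "z": 0, "twist": 0}, {"x": 0, "y": 0, "z": 20, "twist": 0}, {"x": 0, "y": 0, "z": 60, "twist": 0}, {"x": 0, "y": 0, "z": 110, "twist": 0}, {"x": -30, "y": -40, "z": 160, "twist": 0}, {"x": -60, "y": -80, "z": 190, "twist": 0}], hand=1)

```text
t: 46.8
ee_pos: [0.5319, -0.4401, 0.2391]
orientation: [[-0.002, 1.0, 0.002], [1.0, 0.002, -0.001], [-0.001, 0.002, -1.0]]
ft_force: [0.0, -1.3, 0.1]
opening: 0.0856
finger_force: 0.0
```

Call:
carry_out(deltas=[{"x": -40, "y": -30, "z": 0, "twist": 0}, {"x": -90, "y": -60, "z": 0, "twist": 0}, {"x": -130, "y": -90, "z": 0, "twist": 0}, {"x": -130, "y": -90, "z": 0, "twist": 0}, {"x": -130, "y": -90, "z": 0, "twist": 0}])

```text
t: 47.42
ee_pos: [0.4022, -0.5297, 0.2365]
orientation: [[-0.0, 1.0, 0.001], [1.0, 0.0, -0.001], [-0.001, 0.001, -1.0]]
ft_force: [1.1, 0.3, -0.3]
opening: 0.0853
finger_force: 0.0
```

```bash
python3 - <<'E'
from h import *
im,d=cap('top','top13');P=pts('top',d);print(robot.read_state()['t'],robot.read_state()['ee_pos'].round(3))
def rep(n,x,y,r,lo,hi):
    q=P[(np.hypot(P[...,0]-x,P[...,1]-y)<r)&(P[...,2]>lo)&(P[...,2]<hi)]
    print(n,len(q),[np.round(t,1) for t in cv2.minEnclosingCircle((q[:,:2]*1000).astype(np.float32))],np.median(q[:,2]).round(4))
rep('cup',.59,-.363,.06,.075,.11);rep('rod',.511,.389,.04,.15,.25);rep('jar',.748,.1015,.05,.055,.08);rep('ring',.436,.235,.05,.012,.03)
for x,y in ((.653,.195),(.684,.003),(.679,-.168)): rep('pot',x,y,.06,.094,.11)
cv2.imwrite('pics/c13.png',cv2.resize(im[130:265,210:530],None,fx=2.5,fy=2.5,interpolation=cv2.INTER_CUBIC)[...,::-1])
E
```

```text
47.475 [ 0.403 -0.529  0.236]
cup 158 [array([ 590.5, -361.5]), np.float64(28.9)] 0.0893
rod 91 [array([511.3, 385.5]), np.float64(12.5)] 0.1989
jar 160 [array([748.2, 101.5]), np.float64(22.1)] 0.0699
ring 79 [array([436.1, 235.1]), np.float64(29.9)] 0.0194
pot 551 [array([652.9, 193.6]), np.float64(49.9)] 0.1
pot 557 [array([683.9,   3.2]), np.float64(49.8)] 0.0999
pot 553 [array([ 678. , -168.9]), np.float64(49.2)] 0.1001
```

View pics/c13.png

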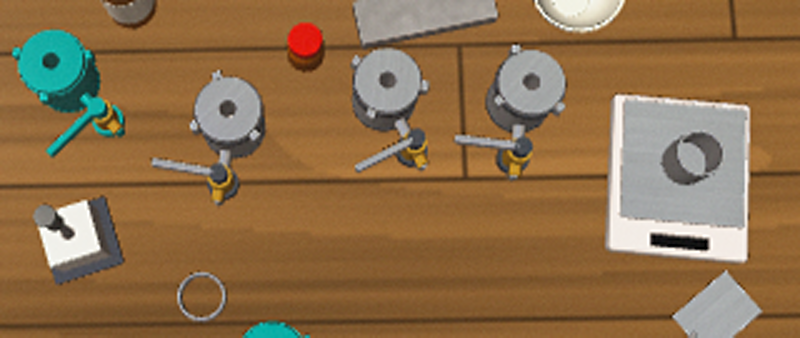

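Picture: levers are all across their outlets, the rod is home at crop (45,215) and the cup is on the pan at (692,158). A quick numeric check that the cup is upright.

```bash
python3 - <<'E'
from h import *
P=pts('top',np.load('pics/top13.npz')['d'])
m=(np.hypot(P[...,0]-.59,P[...,1]+.363)<.06)
for a,b in((.04,.06),(.06,.08),(.08,.09),(.09,.1),(.1,.15)):
    q=P[m&(P[...,2]>a)&(P[...,2]<b)]
    print(a,b,len(q),(cv2.minEnclosingCircle((q[:,:2]*1000).astype(np.float32)) if len(q) else ''))
r=np.hypot(P[...,0]-.5905,P[...,1]+.3615);q=P[(r<.018)];print('inside z',np.percentile(q[:,2],[5,50,95]).round(3))
q=P[(r>.024)&(r<.029)&(P[...,2]>.088)];a=np.arctan2(q[:,1]+.3615,q[:,0]-.5905)
for k in range(-4,4): 
    t=q[(a>=k*np.pi/4)&(a<(k+1)*np.pi/4)];print(k,len(t),t[:,2].max().round(4) if len(t) else '')
E
```

```text
0.04 0.06 157 ((584.7188720703125, -364.5442810058594), 52.62303924560547)
0.06 0.08 95 ((588.754150390625, -362.0934143066406), 28.288867950439453)
0.08 0.09 49 ((590.385986328125, -361.3765869140625), 28.753698348999023)
0.09 0.1 75 ((589.8659057617188, -362.32281494140625), 28.74122428894043)
0.1 0.15 2 ((606.55517578125, -375.71331787109375), 12.358248710632324)
inside z [0.037 0.04  0.043]
-4 10 0.0976
-3 10 0.0996
-2 11 0.1001
-1 12 0.1016
0 6 0.0952
1 9 0.0975
2 11 0.0993
3 11 0.0966
```

The cup is upright (floor about 0.039 m, rim about 0.095 m) at the pan centre. Handing in.

```bash
python3 -c "
from cell import robot
print(robot.job_done())"
```

```text
the job is handed in; nothing more can be done
None
```

The job is handed in (no verdict was returned): the rod found all three pots run down (plates about 69, 69 and 76 mm deep), so I turned all three cocks fully shut; the rod is home, the cup stands on the middle of the pan, jar and ring mould did not move, and pot 2 got turned about 16° and shifted about 7 mm while I pushed its lever, though it still stands upright.

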